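# Set and tighten the hooks of a tool rail, then hang up the corner braces

### The arm

A 6-joint arm with a two-finger parallel gripper is mounted at the origin on the work surface. World frame = base frame: x ahead of the robot, y to its left, z up, the work surface at z = 0. Lengths are in m, angles in rad, forces in N, time in s.
With the tool pointing down it reaches from about 0.35 to 0.775 m from the base axis. Payload 5.5 kg.
Tool frame: the origin (TCP) lies between the finger pads; the fingertips stand 11 mm ahead of it and the grasp point (between the pads) lies 8 mm behind it (tips_ahead is the distance from the TCP to the fingertips, in m); z points along the fingers, y is the line along which they close (so a half turn about z gives the same grasp; the last joint's range is limited). The gripper opens to 85 mm and grips with 20 to 120 N. Pads are 22 mm wide; open, the fingers measure 114 mm over their backs; the gripper's body (76 mm by 85 mm) begins 54 mm behind the grasp point. The pads swing forward as they close: fully open they stand 13 mm farther back than shut.
Start: joints at [-1.295, 0.313, 0.046, 1.304, 0, 1.431], TCP at [0.232, -0.526, 0.242] pointing down, gripper open.
Joint ranges: [-2.76, 2.76], [-0.86, 1.69], [-1.03, 1.26], [-2.2, 2.34], [-1.47, 1.5], [-3.14, 3.14]. Speed limits (rad/s): [2.57, 2.57, 3.14, 3.14, 3.14, 3.14].

### API

Orientations are given as a unit quaternion [w, x, y, z].
In Python, from workcell import * gives the robot as it stands. The module is installed in compiled form; this text tells all that it offers.
- The arm moves only by the tool jog_arm, never from a script. Its argument "moves" is a list of rows, each an object with "fingers": the closure, from 0 (fully open) to 1 (shut); "slide": the shift along the tool's x, y, z in mm, a list of three; "angular": the turn, a rotation vector about the tool's x, y, z in degrees, a list of three. A call has 1 to 10 rows; each row is the pose to reach, as a shift and turn from the pose commanded when the call began, along the tool's axes at that moment; what a row does not reach only later rows make up. A row lasts 1/12 s, in which the tool goes at most 41.7 mm and 7.16 degrees, less where a joint would pass 70% of its speed; a pose out of reach is approached as far as the arm can. A call with a gripper value outside its range is refused whole. The fingers move at their own pace and stop on an object; "squeeze" is the grip in N (left out, the last holds). Time passes only in rows, so rows that repeat a pose let the fingers close. It gives the time, the measured TCP pose, the force, the opening and the grip force at its end, in the units of the state.
- get_state(): the state, without advancing time (a new reading comes with each control period).
- read_camera(name): name is "side" or "top"; returns a dict with "color" (400x640x3 uint8, red, green, blue), "fovy" (degrees; the focal length in pixels is half the picture's height over the tangent of half this angle, whatever the lens; pixels are square), "cx", "cy" (the principal point, pixels), "world_from_camera" (4x4, takes a point from camera to world coordinates). Camera axes: x right, y down, z forward; pixel columns grow to the right and rows downward; lengths in m; the calibration is good to about 2 mm. A picture is of the moment at which its call begins. There is no depth.
- hand_in(): hands the job in; it is judged then, once.
Trained networks look in a picture, given as the dict that the camera call returned (one of the last four; its "shot" number tells which), for a name from the list of things; names that differ only in an ending like _2 or _b are one class to them, and where a whole thing is asked for, a point or a joint stands for the part that bears it (a point fixed in the world has none). Each returns a list of dicts, best first, with "p" (0 to 1); they miss things now and then, are a little off and sometimes report something else, mostly with a low value. They report only what shows in the picture. A call takes as long as a camera call.
- look_for(target, picture): "point" ([column, row] in pixels, amid what is visible of it).
- tip_of(target, picture): "point" ([column, row] in pixels: a listed point, or the origin of a listed thing).
The state is a dict: "clock": time; "joint_pos": joint angles; "qvel": joint speeds; "tau": joint torques, N m; "tcp_pos": TCP position; "orientation": TCP orientation; "wrist_force": force on the tool from outside, world axes, zero at the start; "ft_torque": the same for the moment, N m; "finger_gap": finger opening in m; "grip_force": force on a finger pad.
Only numpy, scipy, OpenCV 4.12 (cv2) and the standard library are available. Lean on these libraries where they do the work, as an engineer would, in place of code of your own. Each camera call takes 0.05 s, during which the arm holds its last target. There are 200 camera calls.

### The job

Get the tool rail ready and clear the chrome corner braces off the panel: turn each of the three hook collars until its orange wing screw stands straight up, facing the flat on top of the rod, and only then tighten that screw fully, clockwise to its stop. Once all three hooks are tight, hang every corner brace by the slot in its leg on a hook's peg, let it stop swinging, and leave the red box, peg pot, chuck key and depth gauge where they are.

Things in the scene. Friction and masses are not known exactly. Their poses are not given: they have to be found in the camera images.
- rail: free-standing tool rail, fixed: horizontal 16 mm chromed rod, 430 mm long, on two dark uprights (y = +205, -205 mm) with feet 180 x 40 x 8 mm. Origin on the panel under the rod's middle; z up, y along the rod, pegs stick out to -x (robot side). Rod axis 165 mm above the origin. A flat is milled all along the rod's top, facing straight up (rail z).
- red_box: bystander: closed red plastic box with snap lid, 100 x 160 x 47 mm, origin under its centre
- peg_pot: bystander: wooden pot of shelf pegs, 74 mm across, 66 mm tall, origin under its centre
- chuck_key: bystander: steel drill chuck key lying down, 83 mm long along its x, T-bar 66 mm, 18 mm tall, origin under its middle
- depth_gauge: bystander: depth gauge lying flat, blade 150 mm along its x, base 110 mm along its y, black knob to 28 mm height, origin under the knob
- hook1 (a joint): angle of hook collar 1 (aluminium, 28 mm across, 18 wide, at rail y = +115 mm) about the rod's axis, rail +y; does not slide. 0: set screw straight up, facing the flat, peg to rail -x. Positive: screw leans to rail +x, peg tips up; negative: screw leans to -x, peg droops. Stops at -1.2 and 1.2. Turns stiffly (0.09 N m), stays where left; a tight screw clamps it.
- wing1 (a joint): turn (rad) of the set screw in collar 1, about the screw's own axis; grows clockwise seen from its head. Finger-loose near 0, comes to a hard stop, fully tight, at 2.0; turns against about 0.04 N m. At 0 the wing's two flat faces look along the rod (+y and -y of the collar).
- wing1_grip (a point): centre of the orange plastic wing head on the set screw of collar 1: 36 wide x 8 thick x 24 mm tall. It lies 40 mm from the rod's axis along the screw; the wing spans 28 to 52 mm from the axis, on a bare 8 mm stud below. Axes of the wing: z outward along the screw, x along its 36 mm width, y across its 8 mm thickness.
- hook1_peg (a point): middle of the 6 mm peg of collar 1, 40 mm from the rod's axis along collar -x and 5 mm along collar z. The peg runs from the collar's rim to a 9 mm black ball tip centred 78 mm from the axis, rising 12 mm in 66 mm towards the tip. Axes are the collar's: y along the rod, z along the set screw, peg to -x.
- brace1: chrome corner brace 1 (may be absent), an L of 4 mm steel, 40 mm wide (its y), about 100 g: upright leg 62 mm tall (its z) in the plane x = 0, foot 48 mm long towards its -x, flat on the panel. Origin under the leg's middle, on the foot's underside.
- brace1_slot (a point): centre of the slot through the leg of brace 1, 44 mm above the foot's underside; the slot is 16 mm wide (y) and 20 mm tall with its top edge 54 mm up, and goes through along the brace's x. The leg ends 8 mm above the slot.
- hook2 (a joint): angle of hook collar 2 (aluminium, 28 mm across, 18 wide, at the rail's middle, y = 0) about the rod's axis, rail +y; does not slide. 0: set screw straight up, facing the flat, peg to rail -x. Positive: screw leans to rail +x, peg tips up; negative: screw leans to -x, peg droops. Stops at -1.2 and 1.2. Turns stiffly (0.09 N m), stays where left; a tight screw clamps it.
- wing2 (a joint): turn (rad) of the set screw in collar 2, about the screw's own axis; grows clockwise seen from its head. Finger-loose near 0, comes to a hard stop, fully tight, at 2.0; turns against about 0.04 N m. At 0 the wing's two flat faces look along the rod (+y and -y of the collar).
- wing2_grip (a point): centre of the orange plastic wing head on the set screw of collar 2: 36 wide x 8 thick x 24 mm tall. It lies 40 mm from the rod's axis along the screw; the wing spans 28 to 52 mm from the axis, on a bare 8 mm stud below. Axes of the wing: z outward along the screw, x along its 36 mm width, y across its 8 mm thickness.
- hook2_peg (a point): middle of the 6 mm peg of collar 2, 40 mm from the rod's axis along collar -x and 5 mm along collar z. The peg runs from the collar's rim to a 9 mm black ball tip centred 78 mm from the axis, rising 12 mm in 66 mm towards the tip. Axes are the collar's: y along the rod, z along the set screw, peg to -x.
- brace2: chrome corner brace 2 (may be absent), an L of 4 mm steel, 40 mm wide (its y), about 100 g: upright leg 62 mm tall (its z) in the plane x = 0, foot 48 mm long towards its -x, flat on the panel. Origin under the leg's middle, on the foot's underside.
- brace2_slot (a point): centre of the slot through the leg of brace 2, 44 mm above the foot's underside; the slot is 16 mm wide (y) and 20 mm tall with its top edge 54 mm up, and goes through along the brace's x. The leg ends 8 mm above the slot.
- hook3 (a joint): angle of hook collar 3 (aluminium, 28 mm across, 18 wide, at rail y = -115 mm) about the rod's axis, rail +y; does not slide. 0: set screw straight up, facing the flat, peg to rail -x. Positive: screw leans to rail +x, peg tips up; negative: screw leans to -x, peg droops. Stops at -1.2 and 1.2. Turns stiffly (0.09 N m), stays where left; a tight screw clamps it.
- wing3 (a joint): turn (rad) of the set screw in collar 3, about the screw's own axis; grows clockwise seen from its head. Finger-loose near 0, comes to a hard stop, fully tight, at 2.0; turns against about 0.04 N m. At 0 the wing's two flat faces look along the rod (+y and -y of the collar).
- wing3_grip (a point): centre of the orange plastic wing head on the set screw of collar 3: 36 wide x 8 thick x 24 mm tall. It lies 40 mm from the rod's axis along the screw; the wing spans 28 to 52 mm from the axis, on a bare 8 mm stud below. Axes of the wing: z outward along the screw, x along its 36 mm width, y across its 8 mm thickness.
- hook3_peg (a point): middle of the 6 mm peg of collar 3, 40 mm from the rod's axis along collar -x and 5 mm along collar z. The peg runs from the collar's rim to a 9 mm black ball tip centred 78 mm from the axis, rising 12 mm in 66 mm towards the tip. Axes are the collar's: y along the rod, z along the set screw, peg to -x.
- brace3: chrome corner brace 3 (may be absent), an L of 4 mm steel, 40 mm wide (its y), about 100 g: upright leg 62 mm tall (its z) in the plane x = 0, foot 48 mm long towards its -x, flat on the panel. Origin under the leg's middle, on the foot's underside.
- brace3_slot (a point): centre of the slot through the leg of brace 3, 44 mm above the foot's underside; the slot is 16 mm wide (y) and 20 mm tall with its top edge 54 mm up, and goes through along the brace's x. The leg ends 8 mm above the slot.

How it is judged:
On the way:
1. all three collars stand with the set screw facing the flat and are tightened, the braces still down on the panel (value of joint hook1 between -0.12 and 0.12 rad and value of joint each of wing1, wing2, wing3 above 1.8 rad and value of joint hook2 between -0.12 and 0.12 rad and value of joint hook3 between -0.12 and 0.12 rad and height (world z) of each of brace1_slot, brace2_slot, brace3_slot below 0.1 m), for 0.3 s.
At the end, for the whole second after the job is handed in: collars within 0.12 rad of screw-up, wing screws past 1.8 rad, and every brace present hangs still on a peg through its slot: slot centre within 36 mm of the peg's middle along it, 9 mm sideways, and 20 mm below to 6 mm above it (collar axes) (value of joint hook1 between -0.12 and 0.12 rad and value of joint each of wing1, wing2, wing3 above 1.8 rad and value of joint hook2 between -0.12 and 0.12 rad and value of joint hook3 between -0.12 and 0.12 rad and ((x of brace1_slot in the frame of hook1_peg between -0.036 and 0.036 m and y of brace1_slot in the frame of hook1_peg between -0.009 and 0.009 m and z of brace1_slot in the frame of hook1_peg between -0.02 and 0.006 m) or (x of brace1_slot in the frame of hook2_peg between -0.036 and 0.036 m and y of brace1_slot in the frame of hook2_peg between -0.009 and 0.009 m and z of brace1_slot in the frame of hook2_peg between -0.02 and 0.006 m) or (x of brace1_slot in the frame of hook3_peg between -0.036 and 0.036 m and y of brace1_slot in the frame of hook3_peg between -0.009 and 0.009 m and z of brace1_slot in the frame of hook3_peg between -0.02 and 0.006 m)) and linear speed of each of brace1, brace2, brace3 below 0.05 m/s and ((x of brace2_slot in the frame of hook1_peg between -0.036 and 0.036 m and y of brace2_slot in the frame of hook1_peg between -0.009 and 0.009 m and z of brace2_slot in the frame of hook1_peg between -0.02 and 0.006 m) or (x of brace2_slot in the frame of hook2_peg between -0.036 and 0.036 m and y of brace2_slot in the frame of hook2_peg between -0.009 and 0.009 m and z of brace2_slot in the frame of hook2_peg between -0.02 and 0.006 m) or (x of brace2_slot in the frame of hook3_peg between -0.036 and 0.036 m and y of brace2_slot in the frame of hook3_peg between -0.009 and 0.009 m and z of brace2_slot in the frame of hook3_peg between -0.02 and 0.006 m)) and ((x of brace3_slot in the frame of hook1_peg between -0.036 and 0.036 m and y of brace3_slot in the frame of hook1_peg between -0.009 and 0.009 m and z of brace3_slot in the frame of hook1_peg between -0.02 and 0.006 m) or (x of brace3_slot in the frame of hook2_peg between -0.036 and 0.036 m and y of brace3_slot in the frame of hook2_peg between -0.009 and 0.009 m and z of brace3_slot in the frame of hook2_peg between -0.02 and 0.006 m) or (x of brace3_slot in the frame of hook3_peg between -0.036 and 0.036 m and y of brace3_slot in the frame of hook3_peg between -0.009 and 0.009 m and z of brace3_slot in the frame of hook3_peg between -0.02 and 0.006 m))); the robot touches nothing.
It fails at once if a set screw is tightened while its collar is not facing the flat (wing past 1.2 rad with the collar more than 0.3 rad off) ((value of joint wing1 above 1.2 rad and not (value of joint hook1 between -0.3 and 0.3 rad)) or (value of joint wing2 above 1.2 rad and not (value of joint hook2 between -0.3 and 0.3 rad)) or (value of joint wing3 above 1.2 rad and not (value of joint hook3 between -0.3 and 0.3 rad))).
It fails at once if the red box, peg pot, chuck key or depth gauge is moved by more than 30 mm (distance of any of red_box, peg_pot, chuck_key, depth_gauge from where it was at the start of the episode above 0.03 m).
Of brace1, brace2, brace3 only 2 to 3 are there at a start; the rules pass over those that are not, and their reading is None.
At some moment in a run one of brace1, brace2, brace3 may be knocked a few centimetres aside while the robot is not near it.
It also fails if it takes over 210 s, if anything falls off the work surface, if the arm or the gripper's body presses on something with over 40 N, if the wrist force passes 120 N, or if a joint passes its speed limit or range.

## Working session

There is one attempt and no reset: what is moved stays moved. The work goes in short steps, Python scripts to look and compute and a tool call to move; the robot and the scene stay as the last step left them, time stands still between calls to the robot, and variables do not carry over. Pictures are saved under pics/ and viewed, at most 14 in all, crops included, and the job is handed in when it is done.

Besides the shell and the picture viewer there is one more tool, called after "Request:" by a JSON object that holds its "method" and its "body". jog_arm: Moves the arm, as the interface text tells. Its arguments: {"type":"object","properties":{"moves":{"type":"array","items":{"type":"object","properties":{"fingers":{"type":"number"},"slide":{"type":"array","items":{"type":"number"}},"angular":{"type":"array","items":{"type":"number"}}}}},"squeeze":{"type":"number"}},"required":["moves"]}

```bash
mkdir -p pics; ls
python3 - <<'E'
from workcell import *
import cv2
for n in ("side","top"):
    p=read_camera(n); cv2.imwrite(f"pics/{n}0.png",cv2.cvtColor(p["color"],cv2.COLOR_RGB2BGR))
    print(n,p["fovy"],p["cx"],p["cy"],p["world_from_camera"].tolist() if hasattr(p["world_from_camera"],'tolist') else p["world_from_camera"])
    for t in ["rail","hook1_peg","wing1_grip","brace1","brace1_slot","red_box","peg_pot","chuck_key","depth_gauge"]:
        print(t,[( [round(float(v)) for v in d["point"]],round(d["p"],2)) for d in tip_of(t,p)][:6])
print(get_state())
E
```

```text
pics
side 50.866712617676946 326.2571419694786 201.27277362892042 [[-0.939339228487259, -0.2644147102869404, 0.2184643559229608, 0.2933685926205412], [-0.3428337431051114, 0.7046241472773773, -0.6212647065962843, 0.6940133352281218], [0.01033626690343978, -0.6584752630566331, -0.7525313877367499, 1.010919631057306], [0.0, 0.0, 0.0, 1.0]]
rail [([294, 247], 0.8)]
hook1_peg [([350, 258], 0.7), ([289, 246], 0.56), ([372, 180], 0.51)]
wing1_grip [([277, 235], 0.41)]
brace1 [([322, 305], 0.81), ([346, 257], 0.6), ([372, 193], 0.49)]
brace1_slot [([320, 293], 0.75), ([293, 244], 0.29)]
red_box [([322, 136], 0.66)]
peg_pot [([244, 354], 0.75)]
chuck_key []
depth_gauge [([407, 161], 0.53)]
top 51.91609486742856 315.25646066284054 197.15996394731928 [[-0.01722612752202616, -0.9908189070606002, 0.13409382514431042, 0.3745941040522705], [-0.9998490578858561, 0.01737403034467814, -6.718889969833869e-05, -0.029794181022074803], [-0.0022631781549254984, -0.1340747421434037, -0.9909686380223237, 1.344404895016762], [0.0, 0.0, 0.0, 1.0]]
rail [([290, 179], 0.92)]
hook1_peg [([246, 171], 0.73), ([246
[... 265 characters left out ...]
6)]
{'clock': 1.0, 'joint_pos': array([-1.29460926e+00,  3.13161575e-01,  4.60779060e-02,  1.30357703e+00,
       -2.55928768e-06,  1.43121606e+00]), 'qvel': array([ 0.00014644, -0.00019224, -0.00032953, -0.00082346, -0.00101604,
        0.00025131]), 'tau': array([ 7.24710753e-04, -4.80471897e+01,  2.98819703e+01,  2.43824761e-04,
       -2.40258469e-04,  4.61478749e-06]), 'tcp_pos': array([ 0.23224937, -0.52605077,  0.24233601]), 'orientation': array([6.77444502e-05, 9.78469893e-01, 2.06389592e-01, 3.35175097e-06]), 'wrist_force': array([-0.33471273,  0.90308541,  0.09615599]), 'ft_torque': array([-0.01342579,  0.01463354, -0.01236068]), 'grip_force': 0.0, 'finger_gap': 0.0854618543205103}
```

Run:
```python
import cv2
a=cv2.imread("pics/side0.png")[90:390,180:540]; cv2.imwrite("pics/side0c.png",cv2.resize(a,(720,600),interpolation=cv2.INTER_CUBIC))
a=cv2.imread("pics/top0.png")[90:300,160:440]; cv2.imwrite("pics/top0c.png",cv2.resize(a,(800,600),interpolation=cv2.INTER_CUBIC))
```

```text
(no output)
```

View pics/side0c.png

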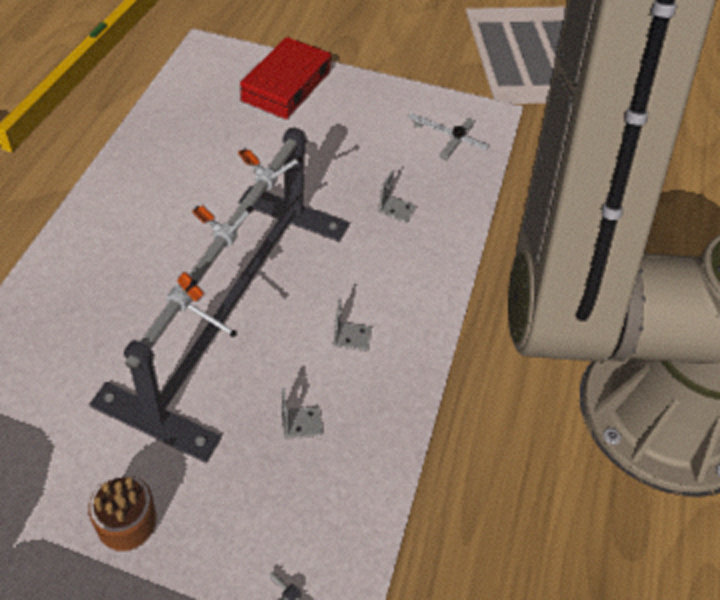

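View pics/top0c.png

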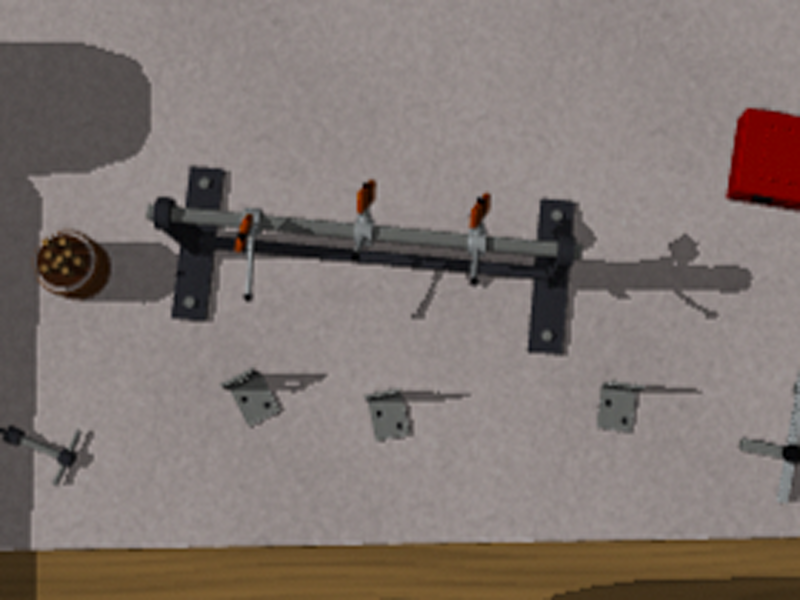

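```bash
cat > h.py <<'E'
import numpy as np, cv2
from workcell import *
from scipy.optimize import least_squares
from scipy.spatial.transform import Rotation as R
def cam(p):
    T=np.array(p["world_from_camera"]); f=200/np.tan(np.radians(p["fovy"]/2))
    return dict(T=T,f=f,c=np.array([p["cx"],p["cy"]]),img=p["color"])
def proj(c,X):
    X=np.atleast_2d(X); q=(X-c["T"][:3,3])@c["T"][:3,:3]
    return c["f"]*q[:,:2]/q[:,2:]+c["c"]
def ray(c,uv):
    d=np.append((np.array(uv)-c["c"])/c["f"],1); return c["T"][:3,3],c["T"][:3,:3]@d
def onz(c,uv,z):
    o,d=ray(c,uv); return o+d*(z-o[2])/d[2]
def railW(r,P):  # rail r=(x,y,z,yaw)
    return R.from_euler('z',r[3]).apply(np.atleast_2d(P))+np.array(r[:3])
def collar(th,P): # collar pts -> rail frame (no y offset)
    return R.from_euler('y',th).apply(np.atleast_2d(P))+[0,0,.165]
HY=[.115,0,-.115]
BOX=np.array([[a*.018,b*.004,.040+e*.012] for a in(-1,1) for b in(-1,1) for e in(-1,1)])
def wingpts(r,i,th,ph):
    P=R.from_euler('z',-ph).apply(BOX)
    return railW(r,collar(th,P)+[0,HY[i],0])
def orange(img):
    h=cv2.cvtColor(np.ascontiguousarray(img),cv2.COLOR_RGB2HSV).astype(int)
    return ((h[...,0]>=6)&(h[...,0]<=16)&(h[...,1]>170)&(h[...,2]>90)).astype(np.uint8)
def fitwing(r,i,cams,verbose=0):
    best=[]
    ms=[]
    for c in cams:
        m=orange(c["img"]); u=proj(c,railW(r,[[0,HY[i],.185]]))[0]
        w=np.zeros_like(m); cv2.circle(w,tuple(int(v) for v in u),32,1,-1); ms.append(cv2.resize(m*w,None,fx=4,fy=4,interpolation=cv2.INTER_LINEAR))
    def cost(th,ph):
        s=0
        for c,m in zip(cams,ms):
            h=cv2.convexHull(((proj(c,wingpts(r,i,th,ph))+.5)*4).astype(np.float32)).astype(np.int32)
            z=np.zeros_like(m); cv2.fillConvexPoly(z,h,1)
            s+=(z&m).sum()/max(1,(z|m).sum())
        return s/len(cams)
    g=[(cost(t,p),t,p) for t in np.arange(-1.2,1.21,.1) for p in np.arange(-.4,2.3,.15)]
    b=max(g); 
    g=[(cost(t,p),t,p) for t in b[1]+np.arange(-.1,.11,.02) for p in b[2]+np.arange(-.2,.21,.04)]
    return max(g)
E
cat > fit0.py <<'E'
from h import *
import pickle
s,t=cam(read_camera("side")),cam(read_camera("top"))
pickle.dump((s,t),open("cams0.pkl","wb"))
cl=np.array([[190,168],[228,168],[212,320],[172,317],[541,200],[577,203],[567,352],[529,350]])/2.857+[160,90]-.5
M=np.array([[x,y+sy,.008] for sy,y4 in((.205,0),(-.205,0)) for x,y in((.09,.02),(.09,-.02),(-.09,-.02),(-.09,.02))])
cs=np.array([[103,382],[222,436],[207,461],[90,405],[350,228],[342,241]])/2+[180,90]-.5
Ms=M[[1,2,3,0,6,7]] # provisional
Ms=np.array([[.09,.185,.008],[-.09,.185,.008],[-.09,.225,.008],[.09,.225,.008],[-.09,-.225,.008],[-.09,-.185,.008]])
def res(r): 
    return np.r_[(proj(t,railW(r,M))-cl).ravel(),(proj(s,railW(r,Ms))-cs).ravel()]
f=least_squares(res,[.5,.05,0,-.1],loss='soft_l1')
print(f.x,np.round(res(f.x).reshape(-1,2),1).tolist())
np.save("rail.npy",f.x)
for i in range(3): print(i+1,fitwing(f.x,i,[s,t]),fitwing(f.x,i,[s]),fitwing(f.x,i,[t]))
E
python3 fit0.py
```

```text
[ 0.61416654  0.04822482 -0.00164091 -0.11274333] [[1.2, -1.0], [-0.3, 0.1], [-1.2, 0.1], [0.7, 0.0], [0.5, -0.8], [-0.1, -0.7], [-1.0, 0.8], [0.1, 0.3], [2.0, -0.2], [0.2, 0.3], [-0.1, 0.7], [-0.1, 0.0], [0.3, -1.7], [-0.9, 0.4]]
1 (np.float64(0.35024223476183214), np.float64(-0.3799999999999992), np.float64(0.27000000000000013)) (np.float64(0.5591397849462365), np.float64(-0.4399999999999992), np.float64(0.3500000000000001)) (np.float64(0.15090543259557343), np.float64(-0.35999999999999915), np.float64(0.3100000000000001))
2 (np.float64(0.3365154595406635), np.float64(0.8600000000000019), np.float64(0.3900000000000001)) (np.float64(0.512589928057554), np.float64(0.8600000000000019), np.float64(0.42000000000000015)) (np.float64(0.193419740777667), np.float64(0.36000000000000143), np.float64(-0.44))
3 (np.float64(0.30804206623930974), np.float64(0.6400000000000017), np.float64(0.5300000000000002)) (np.float64(0.5213319458896982), np.float64(0.6400000000000017), np.float64(0.5300000000000002)) (np.float64(0.12400354295837024), np.float64(0.7600000000000018), np.float64(0.3500000000000001))
```

```bash
cat > fit1.py <<'E'
from h import *
import pickle,h
s,t=pickle.load(open("cams0.pkl","rb")); r=np.load("rail.npy")
for c in (s,t):
    for i in range(3):
        u=proj(c,railW(r,[[0,HY[i],.19]]))[0].astype(int)
        a=np.ascontiguousarray(c["img"][u[1]-30:u[1]+30,u[0]-30:u[0]+30]); x=a.astype(int)
        k=(x[...,0]>1.8*x[...,1])&(x[...,0]>50)
        hv=cv2.cvtColor(a,cv2.COLOR_RGB2HSV)[k]
        print(k.sum(),np.percentile(hv,[5,50,95],axis=0).tolist())
def orange(img):
    x=img.astype(int); return ((x[...,0]>1.5*x[...,1])&(x[...,1]>x[...,2]*.9)&(x[...,0]>40)).astype(np.uint8)
h.orange=orange
F=[]
for i in range(3):
    F.append(fitwing(r,i,[s,t])); print(i+1,np.round(F[-1],2),np.round(fitwing(r,i,[s]),2),np.round(fitwing(r,i,[t]),2))
out=[]
for c in (s,t):
    u0=proj(c,railW(r,[[0,0,.165]]))[0].astype(int)-[75,60]
    a=cv2.resize(np.ascontiguousarray(c["img"][u0[1]:u0[1]+120,u0[0]:u0[0]+150]),None,fx=5,fy=5,interpolation=cv2.INTER_CUBIC)[:,:,::-1].copy()
    W=lambda P:((proj(c,P)+.5-u0)*5).astype(np.int32)
    for i in range(3):
        cv2.polylines(a,[cv2.convexHull(W(wingpts(r,i,*F[i][1:])))],True,(0,255,0),1)
        cv2.polylines(a,[W(railW(r,collar(F[i][1],[[-.012,0,0],[-.078,0,.012]])+[0,HY[i],0]))],False,(255,0,0),1)
    cv2.polylines(a,[W(railW(r,[[0,.215,.165],[0,-.215,.165]]))],False,(255,0,255),1)
    out.append(a[100:500,:])
cv2.imwrite("pics/ov.png",cv2.resize(np.vstack(out),(560,597)))
E
python3 fit1.py
```

```text
71 [[8.0, 184.0, 122.0], [9.0, 216.0, 167.0], [11.0, 227.5, 198.5]]
72 [[8.0, 169.4, 88.55], [9.0, 207.0, 156.0], [11.0, 227.35000000000002, 189.9]]
135 [[0.0, 148.3, 79.7], [4.0, 207.0, 145.0], [10.299999999999997, 229.0, 182.3]]
27 [[7.6, 205.9, 57.6], [10.0, 255.0, 92.0], [12.0, 255.0, 150.2]]
28 [[9.0, 169.85, 51.0], [10.0, 255.0, 94.5], [12.299999999999997, 255.0, 144.3]]
24 [[8.0, 227.9, 55.0], [9.5, 255.0, 84.0], [11.849999999999998, 255.0, 134.25]]
1 [ 0.51 -0.42  0.31] [ 0.69 -0.44  0.23] [ 0.36 -0.36  0.35]
2 [0.52 0.9  0.35] [0.62 0.86 0.39] [0.46 0.88 0.31]
3 [0.41 0.76 0.35] [0.4  0.66 0.5 ] [0.47 0.74 0.31]
```

View pics/ov.png

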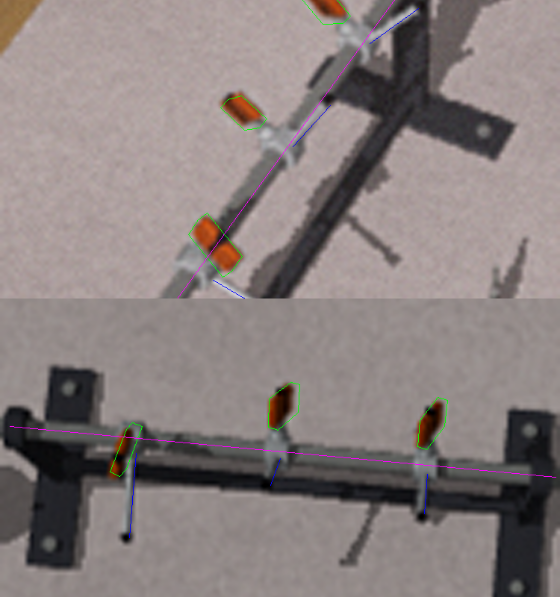

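```bash
cat > fit2.py <<'E'
from h import *
import pickle,h
exec(open("fit1.py").read().split("h.orange=orange")[0].split("for c in")[0]); 
def orange(img):
    x=img.astype(int); return ((x[...,0]>1.5*x[...,1])&(x[...,1]>x[...,2]*.9)&(x[...,0]>40)).astype(np.uint8)
h.orange=orange
src=open("fit0.py").read().split("def res")[0].split("cl=")[1]; exec("cl="+src)
k=597/800; 
def full(c,pts,row0): 
    u0=proj(c,railW(np.load("rail.npy"),[[0,0,.165]]))[0].astype(int)-[75,60]
    return (np.array(pts,float)-[0,row0])/[560/750,k]/5+u0+[0,20]-.5
tipt=full(t,[[126,538],[267,485],[421,517]],400*k)
tips=np.array([[234,333],[0,0],[297,163]])/2+[180,90]-.5; tips[1]=full(s,[[328,98]],0)[0]
rod=full(t,[[150,433],[350,456],[500,469]],400*k)
TIP=[[-.078,0,.012]]
def wc(c,i):
    m=h.orange(c["img"]); u=proj(c,wingpts(r,i,[-.42,.9,.75][i],.33).mean(0))[0]
    w=np.zeros_like(m); cv2.circle(w,tuple(int(v) for v in u),9,1,-1); y,x=np.nonzero(m*w); return np.array([x.mean(),y.mean()])
WC=[[wc(c,i) for i in range(3)] for c in(s,t)]
def res(p):
    r=p[:4]; o=[(proj(t,railW(r,M))-cl)*.5,(proj(s,railW(r,Ms))-cs)*.5]
    for i in range(3):
        th=p[4+i]
        for c,tp,w in((s,tips[i],WC[0][i]),(t,tipt[i],WC[1][i])):
            o+= [proj(c,railW(r,collar(th,TIP)+[0,HY[i],0]))-tp, (proj(c,wingpts(r,i,th,.33).mean(0))-w)*.7]
    a,b=proj(t,railW(r,[[0,.2,.165],[0,-.2,.165]])); n=np.array([-(b-a)[1],(b-a)[0]])/np.linalg.norm(b-a)
    o.append(((rod-a)@n).reshape(-1,1)@[[1,0]])
    return np.vstack(o).ravel()
f=least_squares(res,np.r_[r,-.42,.9,.75],loss='soft_l1'); print(np.round(f.x,4)); print(np.round(res(f.x).reshape(-1,2),1).tolist())
np.save("rail2.npy",f.x[:4])
for i in range(3): print(fitwing(f.x[:4],i,[s,t]))
E
python3 fit2.py
```

```text
[ 0.614   0.0504  0.0037 -0.1093 -0.465   0.9101  0.7033]
[[0.0, -0.6], [-0.7, -0.0], [-1.1, 0.1], [-0.2, 0.1], [-0.0, -0.7], [-0.3, -0.6], [-0.7, 0.2], [-0.2, 0.0], [0.8, -0.2], [0.0, 0.0], [-0.1, 0.3], [-0.3, -0.0], [0.0, -1.3], [-0.6, -0.2], [-0.0, 0.3], [-0.2, -0.0], [0.2, -0.3], [0.5, -0.5], [0.0, 1.0], [0.0, 0.4], [0.0, -0.4], [0.4, -0.8], [1.6, -1.0], [-0.1, 0.2], [0.2, 0.1], [0.3, -0.7], [-1.7, 0.0], [-0.3, 0.0], [-0.5, 0.0]]
(np.float64(0.6092971196682987), np.float64(-0.4799999999999993), np.float64(0.3500000000000001))
(np.float64(0.5583894728826941), np.float64(0.8800000000000019), np.float64(0.3900000000000001))
(np.float64(0.4176416615193773), np.float64(0.7600000000000018), np.float64(0.2000000000000001))
```

```bash
cat >> h.py <<'E'
Rail=np.array([.614,.0504,.0037,-.1093])
def down(psi,tilt=0):  # tilt about rail y: tool z = -screw dir for collar angle tilt
    M=np.array([[np.cos(psi),np.sin(psi),0],[np.sin(psi),-np.cos(psi),0],[0,0,-1]])
    ax=railW([0,0,0,Rail[3]],[[0,1,0]])[0]
    return R.from_rotvec(ax*tilt)*R.from_matrix(M)
def rp(x,y,z): return railW(Rail,[[x,y,z]])[0]
def goto(*tg):  # list of (pos,Rot)
    s=get_state(); p0=np.array(s["tcp_pos"]); q=s["orientation"]; R0=R.from_quat([q[1],q[2],q[3],q[0]])
    print("t",round(s["clock"],1),"p",np.round(p0,4),"F",np.round(s["wrist_force"],1),"gap",round(s["finger_gap"],4))
    for p,Rt in tg:
        d=R0.inv().apply(np.array(p)-p0)*1000; w=np.degrees((R0.inv()*Rt).as_rotvec())
        n=max(np.linalg.norm(d)/41.7,np.linalg.norm(w)/7.16)
        print("slide",np.round(d,1).tolist(),"ang",np.round(w,1).tolist(),"rows",round(n,1))
E
python3 - <<'E'
from h import *
D=down(2.70)
x3=rp(-.039,-.115,.165)
goto((np.array([.232,-.526,.34]),down(.416)),(np.r_[.42,-.4,.34],down(1.5)),(np.r_[x3[:2],.33],D))
E
```

```text
t 1.1 p [ 0.2323 -0.526   0.2423] F [-0.2 -1.1 -0.2] gap 0.0854
slide [-0.2, -0.1, -97.7] ang [0.0, 0.0, -0.0] rows 2.3
slide [222.7, -39.5, -97.7] ang [0.0, 0.0, -62.1] rows 8.7
slide [490.7, -293.2, -87.7] ang [0.0, 0.0, -130.9] rows 18.3
```

Request:
{"method": "jog_arm", "body": {"moves": [{"slide": [0, 0, -98], "fingers": 1}, {"slide": [0, 0, -98], "fingers": 1}, {"slide": [0, 0, -98], "fingers": 1}, {"slide": [223, -40, -98], "angular": [0, 0, -62], "fingers": 1}, {"slide": [223, -40, -98], "angular": [0, 0, -62], "fingers": 1}, {"slide": [223, -40, -98], "angular": [0, 0, -62], "fingers": 1}, {"slide": [223, -40, -98], "angular": [0, 0, -62], "fingers": 1}, {"slide": [223, -40, -98], "angular": [0, 0, -62], "fingers": 1}, {"slide": [223, -40, -98], "angular": [0, 0, -62], "fingers": 1}, {"slide": [223, -40, -98], "angular": [0, 0, -62], "fingers": 1}]}}

```text
schema error: expected keys fingers, slide, angular
```

Run:
```python
from h import *
D=down(2.70)
x3=rp(-.039,-.115,.165)
goto((np.r_[x3[:2],.33],D))
print(get_state()["joint_pos"])
```

```text
t 1.1 p [ 0.2323 -0.526   0.2423] F [-0.2 -1.1 -0.2] gap 0.0854
slide [490.7, -293.2, -87.7] ang [0.0, 0.0, -130.9] rows 18.3
[-1.29457352e+00  3.13197020e-01  4.61183360e-02  1.30361628e+00
 -2.48605402e-05  1.43119653e+00]
```

All keys needed in each row.

Request:
{"method": "jog_arm", "body": {"moves": [{"slide": [0, 0, -98], "angular": [0, 0, 0], "fingers": 1}, {"slide": [0, 0, -98], "angular": [0, 0, 0], "fingers": 1}, {"slide": [0, 0, -98], "angular": [0, 0, 0], "fingers": 1}, {"slide": [223, -40, -98], "angular": [0, 0, -62], "fingers": 1}, {"slide": [223, -40, -98], "angular": [0, 0, -62], "fingers": 1}, {"slide": [223, -40, -98], "angular": [0, 0, -62], "fingers": 1}, {"slide": [223, -40, -98], "angular": [0, 0, -62], "fingers": 1}, {"slide": [223, -40, -98], "angular": [0, 0, -62], "fingers": 1}, {"slide": [223, -40, -98], "angular": [0, 0, -62], "fingers": 1}, {"slide": [223, -40, -98], "angular": [0, 0, -62], "fingers": 1}]}}

```text
clock: 1.93
tcp_pos: [0.4234, -0.3965, 0.3403]
orientation: [0.0, 0.795, 0.606, 0.001]
wrist_force: [-1.7, 0.3, 0.4]
finger_gap: -0.0
grip_force: 0.0
```

Run:
```python
from h import *
D=down(2.70)
x3=rp(-.039,-.115,.165)
goto((np.r_[x3[:2],.33],D))
print(get_state()["joint_pos"])
```

```text
t 1.9 p [ 0.4234 -0.3965  0.3403] F [-1.7  0.3  0.4] gap -0.0
slide [361.6, 45.0, 10.6] ang [0.1, -0.0, -80.1] rows 11.2
[-8.91477987e-01  3.20965291e-01  2.94489325e-01  1.54417286e+00
  1.23906965e-03  9.47518372e-01]
```

Request:
{"method": "jog_arm", "body": {"moves": [{"slide": [362, 45, 11], "angular": [0, 0, -80], "fingers": 1}, {"slide": [362, 45, 11], "angular": [0, 0, -80], "fingers": 1}, {"slide": [362, 45, 11], "angular": [0, 0, -80], "fingers": 1}, {"slide": [362, 45, 11], "angular": [0, 0, -80], "fingers": 1}, {"slide": [362, 45, 11], "angular": [0, 0, -80], "fingers": 1}, {"slide": [362, 45, 11], "angular": [0, 0, -80], "fingers": 1}, {"slide": [362, 45, 11], "angular": [0, 0, -80], "fingers": 1}, {"slide": [362, 45, 11], "angular": [0, 0, -80], "fingers": 1}, {"slide": [362, 45, 11], "angular": [0, 0, -80], "fingers": 1}, {"slide": [362, 45, 11], "angular": [0, 0, -80], "fingers": 1}]}}

```text
clock: 2.77
tcp_pos: [0.5648, -0.0585, 0.3289]
orientation: [-0.0, 0.29, 0.957, 0.001]
wrist_force: [-1.3, -0.3, -0.7]
finger_gap: 0.0002
grip_force: 0.0
```

Run:
```python
from h import *
D=down(2.70)
def tip(th,dz=.0045): 
    q=collar(th,[[-.078,0,.012]])[0]; return q[0],q[2]+dz
T=[]
for th,dz in((.74,.03),(.74,.0055),(.6,.0045),(.45,.0045),(.3,.0045),(.15,.0045),(0,.0045)):
    x,z=tip(th,dz); p=rp(x,-.115,z+.011); T.append((p,D))
goto(*T)
```

```text
t 2.8 p [ 0.5648 -0.0585  0.3289] F [-1.3 -0.3 -0.7] gap 0.0002
slide [10.4, -7.1, 57.8] ang [0.1, -0.0, -8.4] rows 1.4
slide [10.4, -7.1, 82.3] ang [0.1, -0.0, -8.4] rows 2.0
slide [17.6, -10.9, 90.8] ang [0.1, -0.0, -8.4] rows 2.2
slide [24.2, -14.3, 100.0] ang [0.1, -0.0, -8.4] rows 2.5
slide [29.4, -17.1, 110.2] ang [0.1, -0.0, -8.4] rows 2.8
slide [33.3, -19.1, 121.2] ang [0.1, -0.0, -8.4] rows 3.0
slide [35.7, -20.4, 132.7] ang [0.1, -0.0, -8.4] rows 3.3
```

Request:
{"method": "jog_arm", "body": {"moves": [{"slide": [10.4, -7, 40], "angular": [0, 0, -8.4], "fingers": 1}, {"slide": [10.4, -7, 58], "angular": [0, 0, -8.4], "fingers": 1}, {"slide": [10.4, -7, 82], "angular": [0, 0, -8.4], "fingers": 1}, {"slide": [17.6, -11, 91], "angular": [0, 0, -8.4], "fingers": 1}, {"slide": [24, -14.3, 100], "angular": [0, 0, -8.4], "fingers": 1}, {"slide": [29.4, -17, 110], "angular": [0, 0, -8.4], "fingers": 1}, {"slide": [33.3, -19, 121], "angular": [0, 0, -8.4], "fingers": 1}, {"slide": [35.7, -20.4, 132.7], "angular": [0, 0, -8.4], "fingers": 1}, {"slide": [35.7, -20.4, 132.7], "angular": [0, 0, -8.4], "fingers": 1}]}}

```text
clock: 3.52
tcp_pos: [0.5206, -0.0601, 0.1947]
orientation: [-0.002, 0.225, 0.974, 0.0]
wrist_force: [-1.0, -0.4, -0.7]
finger_gap: 0.0001
grip_force: 0.0
```

```bash
cat > look.py <<'E'
import sys
from h import *
import h
def orange(img):
    x=img.astype(int); return ((x[...,0]>1.5*x[...,1])&(x[...,1]>x[...,2]*.9)&(x[...,0]>40)).astype(np.uint8)
h.orange=orange
def look(name,zoom=True):
    out=[]
    cs=[cam(read_camera(n)) for n in("side","top")]
    for c in cs:
        u0=proj(c,railW(Rail,[[0,0,.165]]))[0].astype(int)-[80,50]
        a=cv2.resize(np.ascontiguousarray(c["img"][u0[1]:u0[1]+100,u0[0]:u0[0]+160]),None,fx=4.5,fy=3*1.5,interpolation=cv2.INTER_CUBIC)[:,:,::-1]
        out.append(a)
    a=np.vstack(out); cv2.imwrite(f"pics/{name}.png",cv2.resize(a,(480,600)))
    return cs
E
python3 - <<'E'
from look import *
cs=look("a1")
goto()
for i in range(3): print(i+1,np.round(fitwing(Rail,i,cs),2))
E
```

```text
t 3.6 p [ 0.5223 -0.0605  0.1966] F [ 0.6 -0.9  0.1] gap 0.0
1 [ 0.61 -0.48  0.35]
2 [0.56 0.88 0.39]
3 [ 0.2  -0.08  0.46]
```

View pics/a1.png

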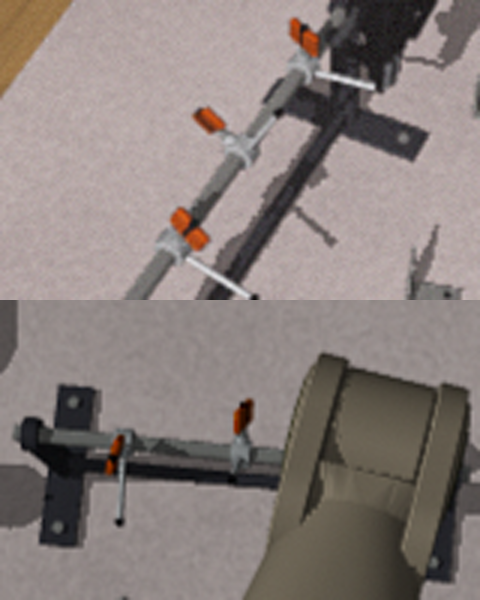

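Run:
```python
from h import *
D=down(2.70)
def tip(th,dz=.0045): 
    q=collar(th,[[-.078,0,.012]])[0]; return q[0],q[2]+dz
T=[(get_state()["tcp_pos"]+np.r_[0,0,.09],D)]
for th,dz in((.92,.03),(.92,.0055),(.7,.0045),(.5,.0045),(.3,.0045),(.15,.0045),(0.0,.0045)):
    x,z=tip(th,dz); p=rp(x,0,z+.011); T.append((p,D))
goto(*T)
```

```text
t 3.6 p [ 0.5223 -0.0605  0.1966] F [ 0.6 -0.9  0.1] gap 0.0
slide [0.0, -0.0, -90.0] ang [-0.0, -0.0, -0.7] rows 2.2
slide [1.8, 127.2, -82.4] ang [-0.0, -0.0, -0.7] rows 3.6
slide [1.8, 127.2, -57.9] ang [-0.0, -0.0, -0.7] rows 3.4
slide [15.1, 122.4, -47.0] ang [-0.0, -0.0, -0.7] rows 3.2
slide [25.3, 118.7, -35.5] ang [-0.0, -0.0, -0.7] rows 3.0
slide [33.1, 115.9, -22.1] ang [-0.0, -0.0, -0.7] rows 2.9
slide [37.2, 114.5, -11.1] ang [-0.0, -0.0, -0.7] rows 2.9
slide [39.7, 113.6, 0.4] ang [-0.0, -0.0, -0.7] rows 2.9
```

Request:
{"method": "jog_arm", "body": {"moves": [{"slide": [0, 0, -42], "angular": [0, 0, 0], "fingers": 1}, {"slide": [0, 0, -84], "angular": [0, 0, 0], "fingers": 1}, {"slide": [1, 42, -90], "angular": [0, 0, 0], "fingers": 1}, {"slide": [2, 83, -90], "angular": [0, 0, 0], "fingers": 1}, {"slide": [2, 124, -90], "angular": [0, 0, 0], "fingers": 1}, {"slide": [2, 127, -90], "angular": [0, 0, 0], "fingers": 1}, {"slide": [2, 127, -84], "angular": [0, 0, 0], "fingers": 1}]}}

```text
clock: 4.2
tcp_pos: [0.5781, 0.0566, 0.2821]
orientation: [0.002, 0.223, 0.975, 0.0]
wrist_force: [0.9, -1.1, 0.5]
finger_gap: -0.0001
grip_force: 0.0
```

Request:
{"method": "jog_arm", "body": {"moves": [{"slide": [0, 0, 13], "angular": [0, 0, 0], "fingers": 1}, {"slide": [0, 0, 26], "angular": [0, 0, 0], "fingers": 1}, {"slide": [6, -2.5, 32], "angular": [0, 0, 0], "fingers": 1}, {"slide": [13, -5, 37], "angular": [0, 0, 0], "fingers": 1}, {"slide": [23.5, -8.5, 48.5], "angular": [0, 0, 0], "fingers": 1}, {"slide": [31, -11, 62], "angular": [0, 0, 0], "fingers": 1}, {"slide": [35, -13, 73], "angular": [0, 0, 0], "fingers": 1}, {"slide": [38, -13.5, 84.5], "angular": [0, 0, 0], "fingers": 1}, {"slide": [38, -13.5, 84.5], "angular": [0, 0, 0], "fingers": 1}]}}

```text
clock: 4.95
tcp_pos: [0.534, 0.0579, 0.1942]
orientation: [-0.002, 0.226, 0.974, -0.001]
wrist_force: [-0.7, -0.2, -0.9]
finger_gap: 0.0001
grip_force: 0.0
```

Run:
```python
from look import *
cs=look("a2")
p=get_state()["tcp_pos"]
goto((rp(-.074,0,.165+.012+.0155),down(2.7)))
for i in range(3): print(i+1,np.round(fitwing(Rail,i,cs[:1]),2))
```

```text
t 5.0 p [0.536  0.058  0.1962] F [ 0.4 -0.8  0.2] gap -0.0001
slide [-3.8, 2.3, 0.0] ang [-0.0, -0.0, -0.8] rows 0.1
1 [ 0.68 -0.46  0.27]
2 [ 0.66 -0.02  0.39]
3 [0.   1.3  2.35]
```

Run:
```python
from h import *
D=down(2.70,-.47)
f=lambda h,th=-.47:rp(*(collar(th,[[0,0,h]])[0]+[0,.115,0]))
p=get_state()["tcp_pos"]
goto((p+[0,0,.11],down(2.7)),(f(.12),D),(f(.034),D))
```

```text
t 5.0 p [0.536  0.058  0.1962] F [ 0.4 -0.8  0.2] gap -0.0001
slide [0.0, -0.0, -110.0] ang [-0.0, -0.0, -0.8] rows 2.6
slide [16.7, 117.1, -79.5] ang [-9.0, -25.4, -0.8] rows 3.8
slide [-19.9, 130.4, -2.9] ang [-9.0, -25.4, -0.8] rows 3.8
```

Request:
{"method": "jog_arm", "body": {"moves": [{"slide": [0, 0, -42], "angular": [0, 0, 0], "fingers": 0.4}, {"slide": [0, 0, -84], "angular": [0, 0, 0], "fingers": 0.4}, {"slide": [0, 0, -110], "angular": [0, 0, 0], "fingers": 0.4}, {"slide": [6, 40, -100], "angular": [-3, -8, 0], "fingers": 0.4}, {"slide": [12, 79, -90], "angular": [-6, -17, 0], "fingers": 0.4}, {"slide": [17, 117, -80], "angular": [-9, -25, -0.8], "fingers": 0.4}, {"slide": [17, 117, -80], "angular": [-9, -25.4, -0.8], "fingers": 0.4}, {"slide": [17, 117, -80], "angular": [-9, -25.4, -0.8], "fingers": 0.4}]}}

```text
clock: 5.72
tcp_pos: [0.5659, 0.1726, 0.2711]
orientation: [0.229, 0.21, 0.95, 0.025]
wrist_force: [-2.4, -0.8, -2.2]
finger_gap: 0.0515
grip_force: 0.0
```

Run:
```python
from look import *
D=down(2.70,-.47)
f=lambda h,th=-.47:rp(*(collar(th,[[0,0,h]])[0]+[0,.115,0]))
goto((f(.034),D))
cs=look("a3"); print(get_state()["joint_pos"])
for i in range(3): print(i+1,np.round(fitwing(Rail,i,cs[:1]),2))
```

```text
t 5.7 p [0.5659 0.1726 0.2711] F [-2.4 -0.8 -2.2] gap 0.0515
slide [-8.6, 1.5, 84.9] ang [-0.1, -0.3, 0.4] rows 2.0
[ 0.22967257  0.01607141 -0.33880183  0.77069621 -0.14963368  0.63510091]
1 [ 0.65 -0.46  0.27]
2 [0.35 0.18 0.91]
3 [0.06 0.14 0.95]
```

View pics/a3.png

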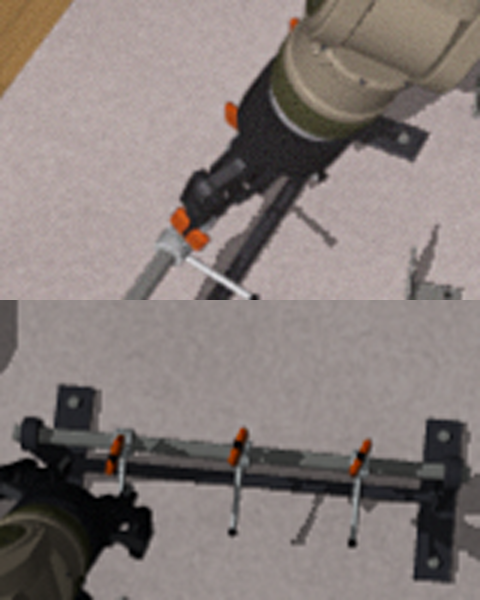

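Request:
{"method": "jog_arm", "body": {"moves": [{"slide": [0, 0, 0], "angular": [0, 0, 0], "fingers": 0.4}, {"slide": [0, 0, 0], "angular": [0, 0, 0], "fingers": 0.4}]}}

```text
clock: 5.98
tcp_pos: [0.5753, 0.1707, 0.279]
orientation: [0.233, 0.213, 0.948, 0.027]
wrist_force: [1.0, 0.1, 0.2]
finger_gap: 0.0508
grip_force: 0.0
```

Run:
```python
from h import *
D=down(2.70,-.47)
f=lambda h,th=-.47:rp(*(collar(th,[[0,0,h]])[0]+[0,.115,0]))
goto((f(.034),D))
```

```text
t 6.0 p [0.5753 0.1707 0.279 ] F [1.  0.1 0.2] gap 0.0508
slide [3.8, -1.8, 87.7] ang [0.1, 0.1, -0.1] rows 2.1
```

Request:
{"method": "jog_arm", "body": {"moves": [{"slide": [2, -1, 30], "angular": [0, 0, 0], "fingers": 0.4}, {"slide": [3.5, -2, 60], "angular": [0, 0, 0], "fingers": 0.4}, {"slide": [3.5, -2, 86], "angular": [0, 0, 0], "fingers": 0.4}, {"slide": [3.5, -2, 86], "angular": [0, 0, 0], "fingers": 0.4}, {"slide": [3.5, -2, 86], "angular": [0, 0, 0], "fingers": 0.4}]}}

```text
clock: 6.4
tcp_pos: [0.6087, 0.1657, 0.1968]
orientation: [0.23, 0.213, 0.949, 0.026]
wrist_force: [-0.1, 0.6, 0.6]
finger_gap: 0.0513
grip_force: 0.0
```

Request:
{"method": "jog_arm", "body": {"moves": [{"slide": [0, 0, 0], "angular": [0, 0, 0], "fingers": 1}, {"slide": [0, 0, 0], "angular": [0, 0, 0], "fingers": 1}, {"slide": [0, 0, 0], "angular": [0, 0, 0], "fingers": 1}, {"slide": [0, 0, 0], "angular": [0, 0, 0], "fingers": 1}, {"slide": [0, 0, 0], "angular": [0, 0, 0], "fingers": 1}, {"slide": [0, 0, 0], "angular": [0, 0, 0], "fingers": 1}], "squeeze": 40}}

```text
clock: 6.9
tcp_pos: [0.6079, 0.1668, 0.1996]
orientation: [0.233, 0.212, 0.949, 0.026]
wrist_force: [-3.4, -3.1, 5.6]
finger_gap: 0.0073
grip_force: 42.5
```

Run:
```python
from look import *
D=down(2.70,-.47)
f=lambda h,th=-.47:rp(*(collar(th,[[0,0,h]])[0]+[0,.115,0]))
goto(*[(f(.034,t),down(2.70,t)) for t in (-.47,-.35,-.23,-.11,0)])
cs=look("a4")
for i in range(3): print(i+1,np.round(fitwing(Rail,i,cs[1:] if i else cs),2))
```

```text
t 6.9 p [0.6079 0.1668 0.1996] F [-3.4 -3.1  5.6] gap 0.0073
slide [-2.6, 0.8, 2.0] ang [0.1, 0.2, 0.1] rows 0.1
slide [-6.5, 2.1, 2.3] ang [2.3, 6.7, 0.1] rows 1.0
slide [-10.2, 3.5, 3.0] ang [4.6, 13.2, 0.1] rows 1.9
slide [-13.9, 4.7, 4.2] ang [6.8, 19.7, 0.1] rows 2.9
slide [-17.2, 5.8, 5.7] ang [8.9, 25.6, 0.1] rows 3.8
1 [ 0.21 -0.46  0.43]
2 [ 0.48 -0.1   0.28]
3 [ 0.54 -0.08  0.35]
```

View pics/a4.png

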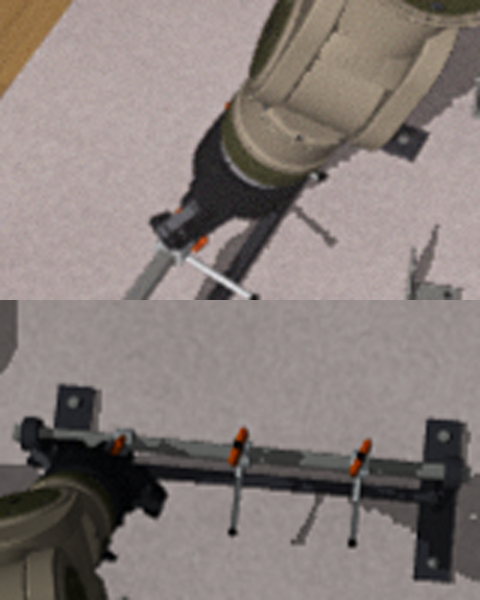

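Request:
{"method": "jog_arm", "body": {"moves": [{"slide": [-2.5, 0.8, 0.3], "angular": [1.1, 3.2, 0], "fingers": 1}, {"slide": [-5, 1.7, 0.8], "angular": [2.3, 6.6, 0], "fingers": 1}, {"slide": [-7, 2.4, 1.2], "angular": [3.4, 9.9, 0], "fingers": 1}, {"slide": [-9, 3, 1.8], "angular": [4.6, 13.2, 0], "fingers": 1}, {"slide": [-11, 3.7, 2.5], "angular": [5.7, 16.5, 0], "fingers": 1}, {"slide": [-12.7, 4.3, 3.1], "angular": [6.8, 19.7, 0], "fingers": 1}, {"slide": [-15.5, 5.3, 4.6], "angular": [8.9, 25.6, 0], "fingers": 1}, {"slide": [-15.5, 5.3, 4.6], "angular": [8.9, 25.6, 0], "fingers": 1}, {"slide": [-15.5, 5.3, 4.6], "angular": [8.9, 25.6, 0], "fingers": 1}]}}

```text
clock: 7.75
tcp_pos: [0.6254, 0.1646, 0.202]
orientation: [-0.002, 0.219, 0.976, -0.001]
wrist_force: [-3.3, -3.7, 7.9]
finger_gap: 0.0073
grip_force: 46.5
```

Run:
```python
from look import *
f=lambda h,th=0:rp(*(collar(th,[[0,0,h]])[0]+[0,.115,0]))
goto((f(.034),down(2.7)))
cs=look("a5");print(get_state()["joint_pos"],get_state()["ft_torque"])
```

```text
t 7.8 p [0.6254 0.1646 0.202 ] F [-3.3 -3.7  7.9] gap 0.0073
slide [-1.0, 0.5, -0.7] ang [-0.2, -0.2, 0.0] rows 0.0
[ 0.13409074  0.46791474  0.17711133  1.28112996 -0.00136868  0.57463734] [-0.66246993  0.15809067  0.02500332]
```

View pics/a5.png

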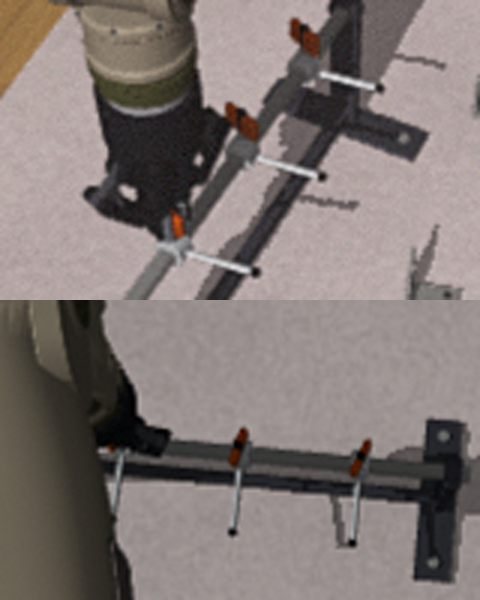

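Request:
{"method": "jog_arm", "body": {"moves": [{"slide": [0, 0, 0], "angular": [0, 0, 7], "fingers": 1}, {"slide": [0, 0, 0], "angular": [0, 0, 14], "fingers": 1}, {"slide": [0, 0, 0], "angular": [0, 0, 21], "fingers": 1}, {"slide": [0, 0, 0], "angular": [0, 0, 28], "fingers": 1}, {"slide": [0, 0, 0], "angular": [0, 0, 35], "fingers": 1}, {"slide": [0, 0, 0], "angular": [0, 0, 42], "fingers": 1}, {"slide": [0, 0, 0], "angular": [0, 0, 49], "fingers": 1}, {"slide": [0, 0, 0], "angular": [0, 0, 50], "fingers": 1}, {"slide": [0, 0, 0], "angular": [0, 0, 50], "fingers": 1}]}}

```text
clock: 8.6
tcp_pos: [0.6255, 0.165, 0.2021]
orientation: [0.001, 0.609, 0.793, 0.0]
wrist_force: [4.3, -1.3, 3.6]
finger_gap: 0.0075
grip_force: 45.8
```

Run:
```python
from look import *
f=lambda h,th=0:rp(*(collar(th,[[0,0,h]])[0]+[0,.115,0]))
goto((f(.034),down(2.7)),(f(.034),down(2.7-1.67)))
s=get_state();print(s["joint_pos"],s["ft_torque"])
c=cam(read_camera("side"));np.save("c.npy",c["img"])
for th in(-.1,0,.1): print(th,proj(c,railW(Rail,collar(th,[[-.078,0,.012]])+[0,.115,0])))
u=proj(c,railW(Rail,[[-.07,.115,.177]]))[0].astype(int)
a=c["img"][u[1]-12:u[1]+12,u[0]-12:u[0]+12].max(2); k=np.argwhere(a<50); print(k.mean(0)[::-1]+u-12,len(k))
```

```text
t 8.6 p [0.6255 0.165  0.2021] F [ 4.3 -1.3  3.6] gap 0.0075
slide [-0.6, 0.9, -0.6] ang [0.0, 0.1, -49.8] rows 7.0
slide [-0.6, 0.9, -0.6] ang [0.1, 0.0, 45.9] rows 6.4
[ 1.34360444e-01  4.66781317e-01  1.75347652e-01  1.27828756e+00
 -9.20502533e-04  1.44518645e+00] [-0.67464659 -0.73752195 -0.0991927 ]
-0.1 [[297.30122601 250.23431511]]
0 [[296.86810865 248.23193518]]
0.1 [[296.1447283  246.11451329]]
[289.22535211 249.01408451] 71
```

Run:
```python
from look import *
import pickle
c=pickle.load(open("cams0.pkl","rb"))[0]
u0=proj(c,railW(Rail,[[0,0,.165]]))[0].astype(int)-[80,50]
for i in range(3):
  for b in(0,1):
    P=[[-.014,0,.0004],[-.078,0,.012]][b]
    print(i+1,["base","tip"][b],[np.round((proj(c,railW(Rail,collar(th,[P])+[0,HY[i],0]))[0]+.5-u0)*3,1).tolist() for th in(-.1,0,.1)])
a=cv2.imread("pics/a5.png")[:300]; 
cv2.imwrite("pics/a5c.png",cv2.resize(a[50:290,150:400],None,fx=2.4,fy=2.4,interpolation=cv2.INTER_CUBIC))
```

```text
1 base [[188.2, 255.2], [188.1, 254.3], [187.8, 253.2]]
1 tip [[257.4, 281.2], [256.1, 275.2], [253.9, 268.8]]
2 base [[256.3, 159.2], [256.3, 158.2], [256.1, 157.1]]
2 tip [[322.6, 181.5], [321.7, 175.4], [320.0, 168.9]]
3 base [[316.5, 74.4], [316.5, 73.3], [316.4, 72.2]]
3 tip [[380.0, 93.7], [379.4, 87.5], [378.1, 81.0]]
```

View pics/a5c.png

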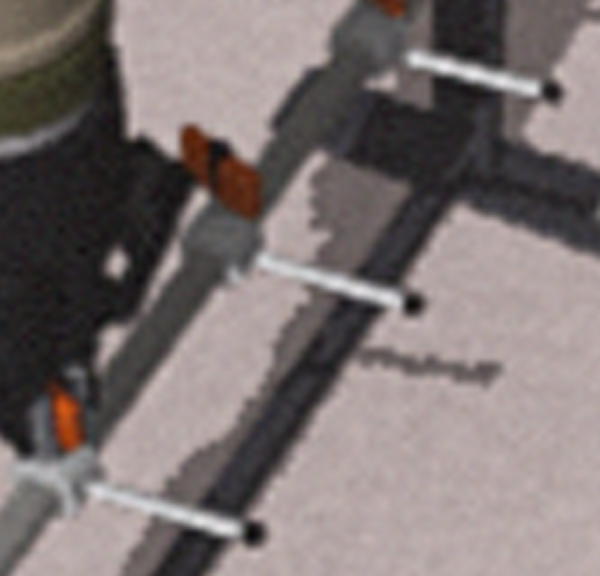

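Request:
{"method": "jog_arm", "body": {"moves": [{"slide": [-0.6, 0.9, 0], "angular": [0, 0, 7], "fingers": 1}, {"slide": [-0.6, 0.9, 0], "angular": [0, 0, 14], "fingers": 1}, {"slide": [-0.6, 0.9, 0], "angular": [0, 0, 21], "fingers": 1}, {"slide": [-0.6, 0.9, 0], "angular": [0, 0, 28], "fingers": 1}, {"slide": [-0.6, 0.9, 0], "angular": [0, 0, 35], "fingers": 1}, {"slide": [-0.6, 0.9, 0], "angular": [0, 0, 42], "fingers": 1}, {"slide": [-0.6, 0.9, 0], "angular": [0, 0, 48], "fingers": 1}, {"slide": [-0.6, 0.9, 0], "angular": [0, 0, 52], "fingers": 1}, {"slide": [-0.6, 0.9, 0], "angular": [0, 0, 52], "fingers": 1}, {"slide": [-0.6, 0.9, 0], "angular": [0, 0, 52], "fingers": 1}]}}

```text
clock: 9.48
tcp_pos: [0.6261, 0.1649, 0.2021]
orientation: [0.0, 0.895, 0.447, -0.0]
wrist_force: [1.9, -3.0, 5.5]
finger_gap: 0.0076
grip_force: 68.4
```

Run:
```python
from look import *
f=lambda h,th=0:rp(*(collar(th,[[0,0,h]])[0]+[0,.115,0]))
goto((f(.034),down(2.7)))
s=get_state();print(s["joint_pos"],s["ft_torque"])
```

```text
t 9.5 p [0.6261 0.1649 0.2021] F [ 1.9 -3.   5.5] gap 0.0076
slide [0.1, 0.5, -0.6] ang [0.0, 0.1, -101.6] rows 14.2
[ 1.34061183e-01  4.68498139e-01  1.78091950e-01  1.28012387e+00
 -8.08729836e-04  2.34880665e+00] [-0.78059189 -0.54607503  1.30163297]
```

Request:
{"method": "jog_arm", "body": {"moves": [{"slide": [0, 0, 0], "angular": [0, 0, -5], "fingers": 1}, {"slide": [0, 0, 0], "angular": [0, 0, -5], "fingers": 0.4}, {"slide": [0, 0, 0], "angular": [0, 0, -5], "fingers": 0.4}, {"slide": [0, 0, 0], "angular": [0, 0, -5], "fingers": 0.4}, {"slide": [0, 0, -30], "angular": [0, 0, -5], "fingers": 0.4}, {"slide": [0, 0, -70], "angular": [0, 0, -5], "fingers": 0.4}, {"slide": [0, 0, -70], "angular": [0, 0, -5], "fingers": 0.4}, {"slide": [0, 0, -70], "angular": [0, 0, -5], "fingers": 0.4}]}}

```text
clock: 10.15
tcp_pos: [0.6263, 0.1654, 0.2735]
orientation: [0.0, 0.876, 0.483, 0.001]
wrist_force: [-0.7, -0.4, -0.2]
finger_gap: 0.0511
grip_force: 0.0
```

Run:
```python
from look import *
f=lambda h,i,th=0:rp(*(collar(th,[[0,0,h]])[0]+[0,HY[i],0]))
goto((f(.034,0),down(2.7-1.67)),(f(.105,1),down(2.7)),(f(.034,1),down(2.7)))
```

```text
t 10.2 p [0.6263 0.1654 0.2735] F [-0.7 -0.4 -0.2] gap 0.0511
slide [-0.5, 0.5, 70.8] ang [0.1, -0.1, -1.3] rows 1.7
slide [-103.8, 50.9, -0.3] ang [0.1, -0.0, -96.9] rows 13.5
slide [-103.9, 50.8, 70.7] ang [0.1, -0.0, -96.9] rows 13.5
```

Request:
{"method": "jog_arm", "body": {"moves": [{"slide": [-104, 51, 0], "angular": [0, 0, -97], "fingers": 0.4}, {"slide": [-104, 51, 0], "angular": [0, 0, -97], "fingers": 0.4}, {"slide": [-104, 51, 0], "angular": [0, 0, -97], "fingers": 0.4}, {"slide": [-104, 51, 0], "angular": [0, 0, -97], "fingers": 0.4}, {"slide": [-104, 51, 0], "angular": [0, 0, -97], "fingers": 0.4}, {"slide": [-104, 51, 0], "angular": [0, 0, -97], "fingers": 0.4}, {"slide": [-104, 51, 0], "angular": [0, 0, -97], "fingers": 0.4}, {"slide": [-104, 51, 0], "angular": [0, 0, -97], "fingers": 0.4}, {"slide": [-104, 51, 0], "angular": [0, 0, -97], "fingers": 0.4}, {"slide": [-104, 51, 0], "angular": [0, 0, -97], "fingers": 0.4}]}}

```text
clock: 10.98
tcp_pos: [0.612, 0.0499, 0.2691]
orientation: [-0.003, 0.429, 0.903, -0.001]
wrist_force: [0.2, -0.1, 1.5]
finger_gap: 0.0511
grip_force: 0.0
```

Run:
```python
from look import *
f=lambda h,i,th=0:rp(*(collar(th,[[0,0,h]])[0]+[0,HY[i],0]))
goto((f(.105,1),down(2.7)),(f(.034,1),down(2.7)))
s,t=cam(read_camera("side")),cam(read_camera("top"))
for i in range(3): print(i+1,np.round(fitwing(Rail,i,[s]),2),np.round(fitwing(Rail,i,[t]),2),np.round(fitwing(Rail,i,[s,t]),2))
```

```text
t 11.0 p [0.612  0.0499 0.2691] F [ 0.2 -0.1  1.5] gap 0.0511
slide [-0.8, 1.8, -4.6] ang [-0.2, -0.3, -25.5] rows 3.6
slide [-1.1, 2.1, 66.3] ang [-0.2, -0.3, -25.5] rows 3.6
1 [0.69 0.02 1.81] [0.   1.3  2.35] [0.34 0.02 1.81]
2 [ 0.58 -0.02  0.39] [0.   1.3  2.35] [ 0.29 -0.02  0.39]
3 [ 0.23 -0.08  0.58] [ 0.5  -0.08  0.35] [ 0.36 -0.08  0.35]
```

Request:
{"method": "jog_arm", "body": {"moves": [{"slide": [-1, 2, -3], "angular": [0, 0, -25.5], "fingers": 0.4}, {"slide": [-1, 2, -3], "angular": [0, 0, -25.5], "fingers": 0.4}, {"slide": [-1, 2, -3], "angular": [0, 0, -25.5], "fingers": 0.4}, {"slide": [-1, 2, -3], "angular": [0, 0, -25.5], "fingers": 0.4}, {"slide": [-1, 2, -3], "angular": [0, 0, -25.5], "fingers": 0.4}, {"slide": [-1, 2, 30], "angular": [0, 0, -25.5], "fingers": 0.4}, {"slide": [-1, 2, 64], "angular": [0, 0, -25.5], "fingers": 0.4}, {"slide": [-1, 2, 64], "angular": [0, 0, -25.5], "fingers": 0.4}, {"slide": [-1, 2, 64], "angular": [0, 0, -25.5], "fingers": 0.4}]}}

```text
clock: 11.83
tcp_pos: [0.6129, 0.0504, 0.2048]
orientation: [-0.004, 0.223, 0.975, -0.001]
wrist_force: [-0.6, -0.5, 0.7]
finger_gap: 0.0513
grip_force: 0.0
```

Run:
```python
from look import *
f=lambda h,i,th=0:rp(*(collar(th,[[0,0,h]])[0]+[0,HY[i],0]))
goto((f(.035,1),down(2.7)))
```

```text
t 11.8 p [0.6129 0.0504 0.2048] F [-0.6 -0.5  0.7] gap 0.0513
slide [-1.0, 0.5, 1.1] ang [-0.2, -0.5, -0.5] rows 0.1
```

Well placed. Close, then turn.

Request:
{"method": "jog_arm", "body": {"moves": [{"slide": [-1, 0.5, 0.5], "angular": [0, 0, 0], "fingers": 1}, {"slide": [-1, 0.5, 0.5], "angular": [0, 0, 0], "fingers": 1}, {"slide": [-1, 0.5, 0.5], "angular": [0, 0, 0], "fingers": 1}, {"slide": [-1, 0.5, 0.5], "angular": [0, 0, 0], "fingers": 1}, {"slide": [-1, 0.5, 0.5], "angular": [0, 0, 0], "fingers": 1}, {"slide": [-1, 0.5, 0.5], "angular": [0, 0, 0], "fingers": 1}]}}

```text
clock: 12.33
tcp_pos: [0.6167, 0.0483, 0.2089]
orientation: [0.0, 0.223, 0.975, -0.002]
wrist_force: [-3.4, -5.9, 4.5]
finger_gap: 0.0074
grip_force: 42.1
```

Request:
{"method": "jog_arm", "body": {"moves": [{"slide": [0, 0, 0], "angular": [0, 0, 7], "fingers": 1}, {"slide": [0, 0, 0], "angular": [0, 0, 14], "fingers": 1}, {"slide": [0, 0, 0], "angular": [0, 0, 21], "fingers": 1}, {"slide": [0, 0, 0], "angular": [0, 0, 28], "fingers": 1}, {"slide": [0, 0, 0], "angular": [0, 0, 35], "fingers": 1}, {"slide": [0, 0, 0], "angular": [0, 0, 42], "fingers": 1}, {"slide": [0, 0, 0], "angular": [0, 0, 49], "fingers": 1}, {"slide": [0, 0, 0], "angular": [0, 0, 50], "fingers": 1}, {"slide": [0, 0, 0], "angular": [0, 0, 50], "fingers": 1}]}}

```text
clock: 13.08
tcp_pos: [0.6145, 0.0461, 0.2089]
orientation: [0.001, 0.615, 0.789, -0.004]
wrist_force: [-9.1, -14.4, 8.4]
finger_gap: 0.007
grip_force: 42.5
```

Run:
```python
from look import *
f=lambda h,i,th=0:rp(*(collar(th,[[0,0,h]])[0]+[0,HY[i],0]))
goto((f(.035,1),down(2.7-1.67)))
s=get_state();print(s["joint_pos"],s["ft_torque"])
look("b1")
a=cv2.imread("pics/b1.png")[:300]; 
cv2.imwrite("pics/b1c.png",cv2.resize(a[50:290,150:400],None,fx=2.4,fy=2.4,interpolation=cv2.INTER_CUBIC))
```

```text
t 13.1 p [0.6145 0.0461 0.2089] F [ -9.1 -14.4   8.4] gap 0.007
slide [4.3, 0.6, 5.2] ang [-0.2, 0.5, 45.1] rows 6.3
[-0.0514378   0.4082804   0.10187825  1.26840641 -0.00802566  1.27294467] [-2.27622977e+00  2.00760581e+00  1.26977238e-03]
```

View pics/b1c.png

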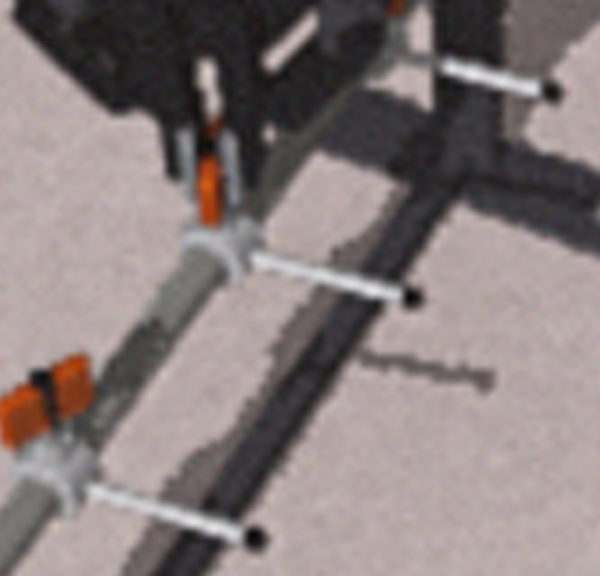

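Request:
{"method": "jog_arm", "body": {"moves": [{"slide": [-2, -2, 0], "angular": [0, 0, 7], "fingers": 1}, {"slide": [-2, -2, 0], "angular": [0, 0, 14], "fingers": 1}, {"slide": [-2, -2, 0], "angular": [0, 0, 21], "fingers": 1}, {"slide": [-2, -2, 0], "angular": [0, 0, 28], "fingers": 1}, {"slide": [-2, -2, 0], "angular": [0, 0, 35], "fingers": 1}, {"slide": [-2, -2, 0], "angular": [0, 0, 42], "fingers": 1}, {"slide": [-2, -2, 0], "angular": [0, 0, 48], "fingers": 1}, {"slide": [-2, -2, 0], "angular": [0, 0, 52], "fingers": 1}, {"slide": [-2, -2, 0], "angular": [0, 0, 52], "fingers": 1}, {"slide": [-2, -2, 0], "angular": [0, 0, 52], "fingers": 1}]}}

```text
clock: 14.02
tcp_pos: [0.6116, 0.0459, 0.2089]
orientation: [0.001, 0.897, 0.442, -0.004]
wrist_force: [-12.9, -7.5, 11.5]
finger_gap: 0.0072
grip_force: 68.2
```

Run:
```python
from look import *
f=lambda h,i,th=0:rp(*(collar(th,[[0,0,h]])[0]+[0,HY[i],0]))
goto((f(.035,1),down(2.7-1.67)))
s=get_state();print(s["joint_pos"],s["ft_torque"])
```

```text
t 14.0 p [0.6116 0.0459 0.2089] F [-12.9  -7.5  11.5] gap 0.0072
slide [5.0, -0.8, 5.2] ang [-0.2, 0.4, -6.6] rows 0.9
[-0.05348721  0.40446227  0.09626087  1.26912353 -0.00491091  2.17295002] [-1.23545897  2.87821705  1.25177779]
```

Request:
{"method": "jog_arm", "body": {"moves": [{"slide": [0, 0, 0], "angular": [0, 0, -5], "fingers": 1}, {"slide": [0, 0, 0], "angular": [0, 0, -5], "fingers": 0.4}, {"slide": [0, 0, 0], "angular": [0, 0, -5], "fingers": 0.4}, {"slide": [0, 0, 0], "angular": [0, 0, -5], "fingers": 0.4}, {"slide": [0, 0, -30], "angular": [0, 0, -5], "fingers": 0.4}, {"slide": [0, 0, -65], "angular": [0, 0, -5], "fingers": 0.4}, {"slide": [0, 0, -65], "angular": [0, 0, -5], "fingers": 0.4}, {"slide": [0, 0, -65], "angular": [0, 0, -5], "fingers": 0.4}]}}

```text
clock: 14.68
tcp_pos: [0.6167, 0.0479, 0.2745]
orientation: [0.001, 0.877, 0.48, 0.001]
wrist_force: [-0.4, -0.8, -0.7]
finger_gap: 0.0514
grip_force: 0.0
```

Run:
```python
from look import *
f=lambda h,i,th=0:rp(*(collar(th,[[0,0,h]])[0]+[0,HY[i],0]))
goto((f(.1,2),down(2.7)))
s,t=cam(read_camera("side")),cam(read_camera("top"))
for i in range(3): print(i+1,np.round(fitwing(Rail,i,[s]),2),np.round(fitwing(Rail,i,[t]),2),np.round(fitwing(Rail,i,[s,t]),2))
```

```text
t 14.7 p [0.6167 0.0479 0.2745] F [-0.4 -0.8 -0.7] gap 0.0514
slide [-102.4, 47.4, 5.8] ang [0.2, 0.1, -97.3] rows 13.6
1 [0.67 0.02 1.81] [0.   1.3  2.35] [0.34 0.02 1.81]
2 [0.61 0.02 1.89] [0.   1.3  2.35] [0.3  0.02 1.89]
3 [ 0.31 -0.02  0.46] [ 0.54 -0.08  0.35] [ 0.42 -0.06  0.35]
```

Request:
{"method": "jog_arm", "body": {"moves": [{"slide": [-102, 47, 0], "angular": [0, 0, -97], "fingers": 0.4}, {"slide": [-102, 47, 0], "angular": [0, 0, -97], "fingers": 0.4}, {"slide": [-102, 47, 0], "angular": [0, 0, -97], "fingers": 0.4}, {"slide": [-102, 47, 0], "angular": [0, 0, -97], "fingers": 0.4}, {"slide": [-102, 47, 0], "angular": [0, 0, -97], "fingers": 0.4}, {"slide": [-102, 47, 0], "angular": [0, 0, -97], "fingers": 0.4}, {"slide": [-102, 47, 0], "angular": [0, 0, -97], "fingers": 0.4}, {"slide": [-102, 47, 0], "angular": [0, 0, -97], "fingers": 0.4}, {"slide": [-102, 47, 0], "angular": [0, 0, -97], "fingers": 0.4}, {"slide": [-102, 47, 0], "angular": [0, 0, -97], "fingers": 0.4}]}}

```text
clock: 15.62
tcp_pos: [0.5989, -0.0633, 0.2699]
orientation: [-0.002, 0.434, 0.901, -0.001]
wrist_force: [-0.2, -0.7, 0.0]
finger_gap: 0.051
grip_force: 0.0
```

Request:
{"method": "jog_arm", "body": {"moves": [{"slide": [0, 0, 0], "angular": [0, 0, -25.5], "fingers": 0.4}, {"slide": [0, 0, 0], "angular": [0, 0, -25.5], "fingers": 0.4}, {"slide": [0, 0, 0], "angular": [0, 0, -25.5], "fingers": 0.4}, {"slide": [0, 0, 0], "angular": [0, 0, -25.5], "fingers": 0.4}, {"slide": [0, 0, 0], "angular": [0, 0, -25.5], "fingers": 0.4}, {"slide": [0, 0, 0], "angular": [0, 0, -25.5], "fingers": 0.4}]}}

```text
clock: 16.12
tcp_pos: [0.599, -0.0633, 0.2703]
orientation: [-0.002, 0.228, 0.974, -0.0]
wrist_force: [-0.1, 0.5, 0.0]
finger_gap: 0.051
grip_force: 0.0
```

Run:
```python
from look import *
f=lambda h,i,th=0:rp(*(collar(th,[[0,0,h]])[0]+[0,HY[i],0]))
goto((f(.034,2),down(2.7)))
```

```text
t 16.1 p [ 0.599  -0.0633  0.2703] F [-0.1  0.5  0. ] gap 0.051
slide [-2.7, 0.7, 67.6] ang [-0.1, -0.3, -1.1] rows 1.6
```

Request:
{"method": "jog_arm", "body": {"moves": [{"slide": [-2.5, 2, 33], "angular": [0, 0, -1], "fingers": 0.4}, {"slide": [-2.5, 2, 67], "angular": [0, 0, -1], "fingers": 0.4}, {"slide": [-2.5, 2, 67], "angular": [0, 0, -1], "fingers": 0.4}, {"slide": [-2.5, 2, 67], "angular": [0, 0, -1], "fingers": 0.4}, {"slide": [-2.5, 2, 67], "angular": [0, 0, -1], "fingers": 1}, {"slide": [-2.5, 2, 67], "angular": [0, 0, -1], "fingers": 1}, {"slide": [-2.5, 2, 67], "angular": [0, 0, -1], "fingers": 1}, {"slide": [-2.5, 2, 67], "angular": [0, 0, -1], "fingers": 1}, {"slide": [-2.5, 2, 67], "angular": [0, 0, -1], "fingers": 1}, {"slide": [-2.5, 2, 67], "angular": [0, 0, -1], "fingers": 1}]}}

```text
clock: 16.95
tcp_pos: [0.6031, -0.0653, 0.2071]
orientation: [0.001, 0.22, 0.976, -0.003]
wrist_force: [-2.9, -7.7, 4.9]
finger_gap: 0.0072
grip_force: 42.5
```

Request:
{"method": "jog_arm", "body": {"moves": [{"slide": [0, 0, 0], "angular": [0, 0, 7], "fingers": 1}, {"slide": [0, 0, 0], "angular": [0, 0, 14], "fingers": 1}, {"slide": [0, 0, 0], "angular": [0, 0, 21], "fingers": 1}, {"slide": [0, 0, 0], "angular": [0, 0, 28], "fingers": 1}, {"slide": [0, 0, 0], "angular": [0, 0, 35], "fingers": 1}, {"slide": [0, 0, 0], "angular": [0, 0, 42], "fingers": 1}, {"slide": [0, 0, 0], "angular": [0, 0, 49], "fingers": 1}, {"slide": [0, 0, 0], "angular": [0, 0, 50], "fingers": 1}, {"slide": [0, 0, 0], "angular": [0, 0, 50], "fingers": 1}]}}

```text
clock: 17.7
tcp_pos: [0.6016, -0.067, 0.2071]
orientation: [0.001, 0.612, 0.791, -0.004]
wrist_force: [-7.3, -13.0, 6.0]
finger_gap: 0.0075
grip_force: 42.8
```

Run:
```python
from look import *
f=lambda h,i,th=0:rp(*(collar(th,[[0,0,h]])[0]+[0,HY[i],0]))
goto((f(.035,2),down(2.7-1.67)))
s=get_state();print(s["joint_pos"],s["ft_torque"])
look("b2")
a=cv2.imread("pics/b2.png")[:300]; 
cv2.imwrite("pics/b2c.png",cv2.resize(a[0:240,200:450],None,fx=2.4,fy=2.4,interpolation=cv2.INTER_CUBIC))
```

```text
t 17.7 p [ 0.6016 -0.067   0.2071] F [ -7.3 -13.    6. ] gap 0.0075
slide [3.0, 0.7, 3.4] ang [-0.1, 0.5, 45.5] rows 6.3
[-0.23922591  0.3848592   0.06250094  1.24930083 -0.00884675  1.07908828] [-2.1825921   1.57260526 -0.03340202]
```

View pics/b2c.png

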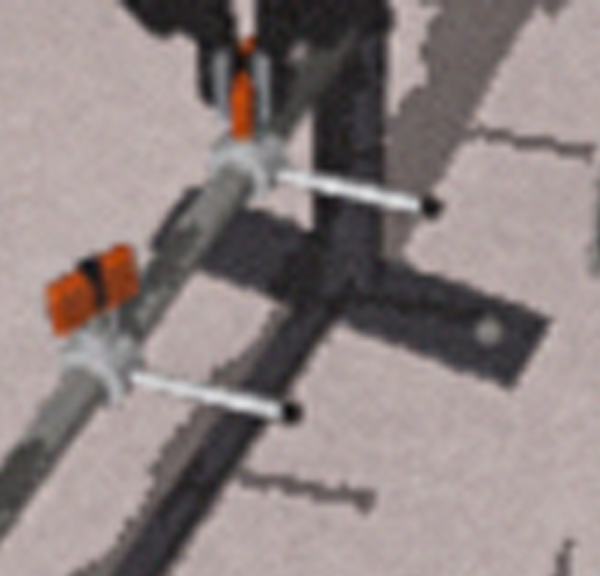

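Request:
{"method": "jog_arm", "body": {"moves": [{"slide": [-2, -2, 0], "angular": [0, 0, 7], "fingers": 1}, {"slide": [-2, -2, 0], "angular": [0, 0, 14], "fingers": 1}, {"slide": [-2, -2, 0], "angular": [0, 0, 21], "fingers": 1}, {"slide": [-2, -2, 0], "angular": [0, 0, 28], "fingers": 1}, {"slide": [-2, -2, 0], "angular": [0, 0, 35], "fingers": 1}, {"slide": [-2, -2, 0], "angular": [0, 0, 42], "fingers": 1}, {"slide": [-2, -2, 0], "angular": [0, 0, 48], "fingers": 1}, {"slide": [-2, -2, 0], "angular": [0, 0, 52], "fingers": 1}, {"slide": [-2, -2, 0], "angular": [0, 0, 52], "fingers": 1}, {"slide": [-2, -2, 0], "angular": [0, 0, 52], "fingers": 1}]}}

```text
clock: 18.63
tcp_pos: [0.5992, -0.0673, 0.2071]
orientation: [0.001, 0.896, 0.444, -0.003]
wrist_force: [-10.0, -6.4, 9.0]
finger_gap: 0.007
grip_force: 66.7
```

Run:
```python
from look import *
goto()
s=get_state();print(s["joint_pos"],s["ft_torque"])
```

```text
t 18.6 p [ 0.5992 -0.0673  0.2071] F [-10.   -6.4   9. ] gap 0.007
[-0.24192323  0.38201446  0.05840046  1.25026953 -0.00601696  1.97866837] [-1.14492155  2.10504335  1.24949196]
```

Stop reached (1.25 N m). Release, lift, and move clear to see everything.

Request:
{"method": "jog_arm", "body": {"moves": [{"slide": [0, 0, 0], "angular": [0, 0, -5], "fingers": 1}, {"slide": [0, 0, 0], "angular": [0, 0, -5], "fingers": 0.4}, {"slide": [0, 0, 0], "angular": [0, 0, -5], "fingers": 0.4}, {"slide": [0, 0, 0], "angular": [0, 0, -5], "fingers": 0.4}, {"slide": [0, 0, -40], "angular": [0, 0, -5], "fingers": 0.4}, {"slide": [0, 0, -80], "angular": [0, 0, -5], "fingers": 0.4}, {"slide": [0, 0, -110], "angular": [0, 0, -5], "fingers": 0.4}, {"slide": [0, 0, -110], "angular": [0, 0, -5], "fingers": 0.4}]}}

```text
clock: 19.3
tcp_pos: [0.6037, -0.0654, 0.3222]
orientation: [0.003, 0.876, 0.483, 0.003]
wrist_force: [0.3, -0.0, 0.8]
finger_gap: 0.0513
grip_force: 0.0
```

Run:
```python
from h import *
goto((np.r_[.30,-.30,.32],down(2.0)))
```

```text
t 19.3 p [ 0.6037 -0.0654  0.3222] F [ 0.3 -0.   0.8] gap 0.0513
slide [-360.6, -131.4, 0.2] ang [0.5, 0.1, -56.9] rows 9.2
```

Request:
{"method": "jog_arm", "body": {"moves": [{"slide": [-361, -131, 0], "angular": [0, 0, -57], "fingers": 0}, {"slide": [-361, -131, 0], "angular": [0, 0, -57], "fingers": 0}, {"slide": [-361, -131, 0], "angular": [0, 0, -57], "fingers": 0}, {"slide": [-361, -131, 0], "angular": [0, 0, -57], "fingers": 0}, {"slide": [-361, -131, 0], "angular": [0, 0, -57], "fingers": 0}, {"slide": [-361, -131, 0], "angular": [0, 0, -57], "fingers": 0}, {"slide": [-361, -131, 0], "angular": [0, 0, -57], "fingers": 0}, {"slide": [-361, -131, 0], "angular": [0, 0, -57], "fingers": 0}, {"slide": [-361, -131, 0], "angular": [0, 0, -57], "fingers": 0}, {"slide": [-361, -131, 0], "angular": [0, 0, -57], "fingers": 0}]}}

```text
clock: 20.13
tcp_pos: [0.2965, -0.3014, 0.3159]
orientation: [-0.0, 0.538, 0.843, -0.001]
wrist_force: [1.2, -0.3, 1.0]
finger_gap: 0.0855
grip_force: 0.0
```

Run:
```python
from look import *
import pickle
P=[read_camera(n) for n in("side","top")]
for p in P: 
  for tg in("brace1","brace1_slot"): print(tg,[([round(float(v),1) for v in d["point"]],round(d["p"],2)) for d in tip_of(tg,p)][:5])
s,t=[cam(p) for p in P]; pickle.dump((s,t),open("cams1.pkl","wb"))
for i in range(3): print(i+1,np.round(fitwing(Rail,i,[s]),2),np.round(fitwing(Rail,i,[t]),2),np.round(fitwing(Rail,i,[s,t]),2))
a=t["img"][145:255,225:395][:,:,::-1]; b=s["img"][150:320,290:400][:,:,::-1]
cv2.imwrite("pics/br.png",np.hstack([cv2.resize(a,(510,330),interpolation=cv2.INTER_CUBIC),cv2.resize(cv2.resize(b,None,fx=2,fy=2),(220,330),interpolation=cv2.INTER_CUBIC)]))
cv2.imwrite("pics/brt.png",cv2.resize(a,(800,518),interpolation=cv2.INTER_CUBIC))
cv2.imwrite("pics/brs.png",cv2.resize(b,(385,595),interpolation=cv2.INTER_CUBIC))
```

```text
brace1 [([347.4, 257.9], 0.65), ([323.0, 301.5], 0.57), ([364.9, 189.5], 0.51)]
brace1_slot [([321.6, 293.4], 0.84)]
brace1 [([247.1, 219.4], 0.62), ([297.8, 228.9], 0.51), ([374.2, 217.1], 0.45)]
brace1_slot [([240.3, 220.9], 0.59)]
1 [0.7  0.02 1.81] [ 0.57 -0.04  2.04] [ 0.62 -0.04  2.04]
2 [0.6  0.02 1.89] [0.58 0.   2.  ] [0.58 0.   2.  ]
3 [0.35 0.04 1.81] [ 0.58 -0.04  2.03] [ 0.46 -0.04  2.  ]
```

View pics/brt.png

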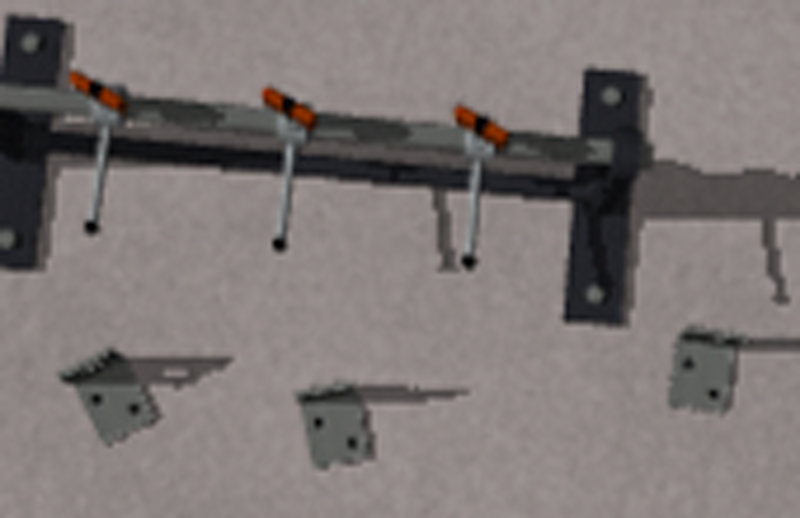

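View pics/brs.png

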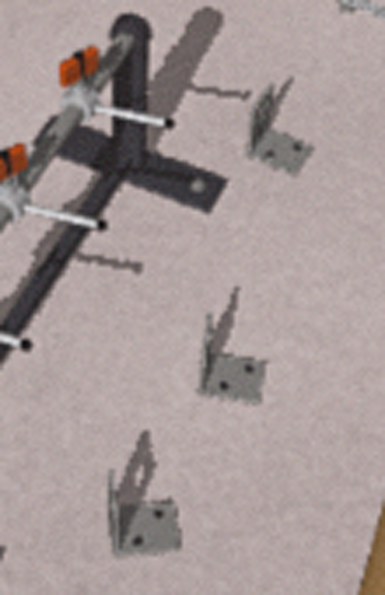

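```bash
cat > brace.py <<'E'
from h import *
Z0=.0037
# model pts: near y+, near y-, legtop y+, legtop y-, base y+ (side)
MT=np.array([[-.048,.02,.004],[-.048,-.02,.004],[0.,.02,.062],[0.,-.02,.062]])
MS=np.array([[-.048,-.02,.004],[-.048,.02,.004],[0.002,.02,.0]])
def bw(b,P): return R.from_euler('z',b[2]).apply(P)+[b[0],b[1],Z0]
def fitb(s,t,ct,cs,w=1.):
    ct=np.array(ct)-.5; cs=np.array(cs)-.5
    g=onz(t,ct[:2].mean(0),.008)
    f=least_squares(lambda b:np.r_[(proj(t,bw(b,MT))-ct).ravel(),.8*(proj(s,bw(b,MS))-cs).ravel()],[g[0]+.048,g[1],0],loss='soft_l1')
    return f.x,np.round(f.fun.reshape(-1,2),1)
E
cat > b1.py <<'E'
from brace import *
import pickle
s,t=pickle.load(open("cams1.pkl","rb"))
kt=lambda a:np.array(a)/4.706+[225,145]
ks=lambda a:np.array(a)/3.5+[290,150]
B={}
for n,ct,cs in(("A",[[108,445],[158,412],[62,378],[113,350]],[[177,500],[180,550],[117,555]]),
  ("B",[[320,468],[375,455],[298,398],[355,383]],[[266,357],[262,403],[203,396]]),
  ("C",[[672,408],[728,413],[687,328],[738,345]],[[312,148],[298,176],[252,157]])):
    b,res=fitb(s,t,kt(ct),ks(cs)); B[n]=b; print(n,np.round(b,4),res.tolist())
pickle.dump(B,open("B.pkl","wb"))
out=[]
for c,o,sz,k in((t,(225,145),(170,110),3),(s,(290,150),(110,170),3)):
    a=cv2.resize(np.ascontiguousarray(c["img"][o[1]:o[1]+sz[1],o[0]:o[0]+sz[0]]),None,fx=k,fy=k,interpolation=cv2.INTER_CUBIC)[:,:,::-1].copy()
    for b in B.values():
        for Q in ([[-.048,.02,.004],[-.048,-.02,.004],[-.002,-.02,.004],[-.002,.02,.004]],[[-.002,.02,0.004],[-.002,-.02,0.004],[-.002,-.02,.062],[-.002,.02,.062]]):
            cv2.polylines(a,[((proj(c,bw(b,np.array(Q)))+.5-o)*k).astype(np.int32)],True,(0,255,0),1)
    out.append(a)
h=max(x.shape[0] for x in out)
out=[cv2.copyMakeBorder(x,0,h-x.shape[0],0,0,cv2.BORDER_CONSTANT) for x in out]
o=np.hstack(out)[:, -800:]; print(o.shape)
cv2.imwrite("pics/brf.png",cv2.resize(o,None,fx=min(1,800/o.shape[1]),fy=min(1,800/o.shape[1])))
E
python3 b1.py
```

```text
A [0.4746 0.1963 0.4703] [[-0.1, -0.1], [0.3, 1.1], [-0.3, -0.2], [0.3, -0.3], [-0.5, 0.1], [0.6, -0.4], [-0.3, 0.6]]
B [0.4544 0.0384 0.2303] [[-0.2, 0.3], [0.1, 0.0], [-0.2, -0.3], [0.1, -0.2], [0.2, 0.4], [0.4, -0.7], [-0.4, 0.0]]
C [ 0.4866 -0.2208 -0.127 ] [[-0.6, -0.1], [-0.2, 0.2], [-0.1, 0.6], [1.8, -1.6], [0.9, -0.2], [0.3, -0.1], [-0.7, 0.6]]
(510, 800, 3)
```

View pics/brf.png

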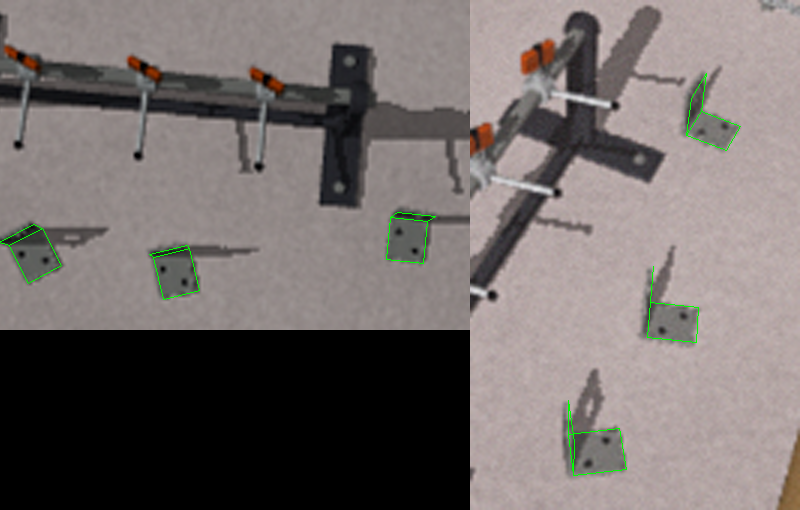

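Run:
```python
from h import *
import pickle
s,t=pickle.load(open("cams1.pkl","rb"))
kt=lambda a:np.array(a)/4.706+[224.5,144.5]
ks=lambda a:np.array(a)/3.5+[289.5,149.5]
for i,(a,b) in enumerate([((91,227),(27,345)),((279,243),(102,225)),((469,261),(169,123))]):
    # refine by dark centroid
    o=[]
    for c,u in((t,kt(a)),(s,ks(b))):
        r=4; x0,y0=np.round(u).astype(int)-r; g=c["img"][y0:y0+2*r+1,x0:x0+2*r+1].max(2).astype(float); w=np.clip(110-g,0,None)
        yy,xx=np.mgrid[:2*r+1,:2*r+1]; d=np.hypot(xx+x0-u[0],yy+y0-u[1]); w*=d<2.6; o.append(np.array([(w*xx).sum()/w.sum()+x0,(w*yy).sum()/w.sum()+y0]))
    f=lambda X:np.r_[proj(t,X)[0]-o[0],proj(s,X)[0]-o[1]]
    q=least_squares(f,rp(-.078,HY[i],.177))
    m=rp(-.078,HY[i],.177)
    d=R.from_euler('z',-Rail[3]).apply(q.x-m)*1000
    print(i+1,np.round(q.x,4),"rail-frame diff mm",np.round(d,1),np.round(q.fun,1),np.round(o[0]-kt(a),1),np.round(o[1]-ks(b),1))
```

```text
1 [0.5486 0.1736 0.1824] rail-frame diff mm [-0.5  0.3  1.7] [-0.  -0.1  0.1  0. ] [ 0.2 -0.1] [-0.3 -0.1]
2 [0.5364 0.0592 0.1861] rail-frame diff mm [-0.1  0.3  5.4] [-0.1 -0.3  0.3  0.1] [0.2 0.1] [-0.2 -0.1]
3 [ 0.5238 -0.0549  0.1847] rail-frame diff mm [-0.2  0.5  4. ] [-0.1 -0.3  0.3  0.1] [-0.   0.1] [-0.1  0.1]
```

```bash
cat > plan.py <<'E'
import sys,pickle
from brace import *
B=pickle.load(open("B.pkl","rb"))
def grasp(n):
    b=B[n]; D=down(np.pi+b[2]); p=np.r_[b[0],b[1],0]
    return (p+[0,0,.13],D),(p+[0,0,Z0+.042],D)
TZ=[.1824,.186,.1847]
def hang(i,d,dz=0,dy=0): return rp(-d,HY[i]+dy,0)*[1,1,0]+[0,0,TZ[i]-.002+dz],down(np.pi+Rail[3])
E
python3 - <<'E'
from plan import *
goto(*grasp("C"))
E
```

```text
t 20.4 p [ 0.2984 -0.3002  0.3157] F [ 0.5 -0.3 -0.3] gap 0.0853
slide [-6.8, 204.6, 185.2] ang [-0.1, -0.1, -58.0] rows 8.1
slide [-6.8, 204.7, 269.5] ang [-0.1, -0.1, -58.0] rows 8.1
```

Request:
{"method": "jog_arm", "body": {"moves": [{"slide": [-7, 205, 170], "angular": [0, 0, -58], "fingers": 0}, {"slide": [-7, 205, 170], "angular": [0, 0, -58], "fingers": 0}, {"slide": [-7, 205, 170], "angular": [0, 0, -58], "fingers": 0}, {"slide": [-7, 205, 170], "angular": [0, 0, -58], "fingers": 0}, {"slide": [-7, 205, 170], "angular": [0, 0, -58], "fingers": 0}, {"slide": [-7, 205, 170], "angular": [0, 0, -58], "fingers": 0}, {"slide": [-7, 205, 170], "angular": [0, 0, -58], "fingers": 0}, {"slide": [-7, 205, 170], "angular": [0, 0, -58], "fingers": 0}, {"slide": [-7, 205, 170], "angular": [0, 0, -58], "fingers": 0}, {"slide": [-7, 205, 170], "angular": [0, 0, -58], "fingers": 0}]}}

```text
clock: 21.27
tcp_pos: [0.4873, -0.2195, 0.1446]
orientation: [-0.002, 0.063, 0.998, -0.0]
wrist_force: [-0.1, -0.3, -0.2]
finger_gap: 0.0851
grip_force: 0.0
```

Run:
```python
from plan import *
goto(*grasp("C")); print(get_state()["joint_pos"])
p=read_camera("side")
for tg in("brace1","brace1_slot"): print(tg,[([round(float(v),1) for v in d["point"]],round(d["p"],2)) for d in tip_of(tg,p)][:5])
c=cam(p); print([np.round(proj(c,bw(b,np.array([[0,0,0.]]))),1).tolist() for b in B.values()])
```

```text
t 21.3 p [ 0.4873 -0.2195  0.1446] F [-0.1 -0.3 -0.2] gap 0.0851
slide [0.5, -1.4, 14.6] ang [-0.0, -0.2, 0.0] rows 0.4
slide [0.2, -1.4, 98.9] ang [-0.0, -0.2, 0.0] rows 2.4
[-0.57252284  0.28756191 -0.23466237  1.05140844 -0.00169723 -0.44613717]
brace1 [([349.8, 257.0], 0.75), ([362.8, 188.2], 0.68), ([323.5, 301.3], 0.66), ([347.9, 247.8], 0.46)]
brace1_slot [([324.1, 292.0], 0.67), ([287.1, 244.7], 0.56), ([305.3, 208.2], 0.56), ([271.0, 226.9], 0.27)]
[[[322.4, 301.8]], [[348.4, 256.9]], [[363.7, 191.3]]]
```

Request:
{"method": "jog_arm", "body": {"moves": [{"slide": [0.3, -1.4, 40], "angular": [0, 0, 0], "fingers": 0}, {"slide": [0.3, -1.4, 75], "angular": [0, 0, 0], "fingers": 0}, {"slide": [0.3, -1.4, 99], "angular": [0, 0, 0], "fingers": 0}, {"slide": [0.3, -1.4, 99], "angular": [0, 0, 0], "fingers": 0}, {"slide": [0.3, -1.4, 99], "angular": [0, 0, 0], "fingers": 0.8}, {"slide": [0.3, -1.4, 99], "angular": [0, 0, 0], "fingers": 0.8}, {"slide": [0.3, -1.4, 99], "angular": [0, 0, 0], "fingers": 0.8}, {"slide": [0.3, -1.4, 99], "angular": [0, 0, 0], "fingers": 0.8}, {"slide": [0.3, -1.4, 99], "angular": [0, 0, 0], "fingers": 0.8}], "squeeze": 60}}

```text
clock: 22.17
tcp_pos: [0.4873, -0.2236, 0.0484]
orientation: [0.001, 0.064, 0.998, -0.001]
wrist_force: [-0.5, -0.0, 6.2]
finger_gap: 0.0382
grip_force: 59.5
```

Run:
```python
from plan import *
p,D=grasp("C")[1]
goto((p,D),hang(2,.115,0.05),hang(2,.115))
```

```text
t 22.2 p [ 0.4873 -0.2236  0.0484] F [-0.5 -0.   6.2] gap 0.0382
slide [1.1, 2.7, 2.7] ang [-0.2, 0.1, -0.0] rows 0.1
slide [21.7, 170.3, -184.8] ang [-0.2, 0.1, -1.0] rows 6.0
slide [21.8, 170.5, -134.8] ang [-0.2, 0.1, -1.0] rows 5.2
```

Request:
{"method": "jog_arm", "body": {"moves": [{"slide": [0, 0, -35], "angular": [0, 0, 0], "fingers": 0.8}, {"slide": [0, 0, -70], "angular": [0, 0, 0], "fingers": 0.8}, {"slide": [0, 0, -105], "angular": [0, 0, 0], "fingers": 0.8}, {"slide": [7, 40, -137], "angular": [0, 0, 0], "fingers": 0.8}, {"slide": [14, 80, -137], "angular": [0, 0, 0], "fingers": 0.8}, {"slide": [20, 120, -137], "angular": [0, 0, -1], "fingers": 0.8}, {"slide": [22, 150, -137], "angular": [0, 0, -1], "fingers": 0.8}, {"slide": [22, 170, -137], "angular": [0, 0, -1], "fingers": 0.8}, {"slide": [22, 170, -137], "angular": [0, 0, -1], "fingers": 0.8}, {"slide": [22, 170, -137], "angular": [0, 0, -1], "fingers": 0.8}]}}

```text
clock: 23.0
tcp_pos: [0.4861, -0.0501, 0.1841]
orientation: [-0.0, 0.053, 0.999, -0.001]
wrist_force: [0.9, 0.1, -1.7]
finger_gap: 0.0384
grip_force: 60.9
```

Run:
```python
from look import *
from plan import *
goto(hang(2,.1,.003,-.001),hang(2,.052,.003,-.001))
c=[cam(read_camera(n)) for n in("side","top")]
a=[]
for k,o in((c[0],(295,135)),(c[1],(330,160))):
    a.append(cv2.resize(np.ascontiguousarray(k["img"][o[1]:o[1]+80,o[0]:o[0]+80]),(400,400),interpolation=cv2.INTER_CUBIC)[:,:,::-1])
cv2.imwrite("pics/h3.png",np.hstack(a))
```

```text
t 23.0 p [ 0.4861 -0.0501  0.1841] F [ 0.9  0.1 -1.7] gap 0.0384
slide [-16.2, -2.2, -1.6] ang [-0.1, -0.0, 0.1] rows 0.4
slide [-64.2, -2.3, -1.7] ang [-0.1, -0.0, 0.1] rows 1.5
```

View pics/h3.png

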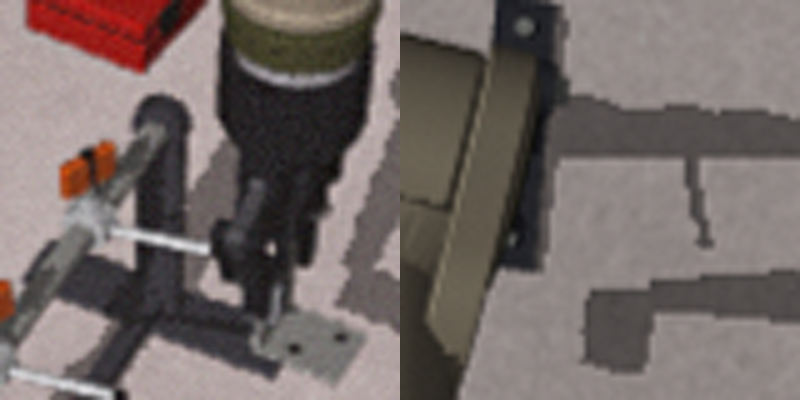

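Request:
{"method": "jog_arm", "body": {"moves": [{"slide": [0, -2.2, -1.6], "angular": [0, 0, 0], "fingers": 0.8}, {"slide": [-8, -2.2, -1.6], "angular": [0, 0, 0], "fingers": 0.8}, {"slide": [-16, -2.2, -1.6], "angular": [0, 0, 0], "fingers": 0.8}, {"slide": [-24, -2.2, -1.6], "angular": [0, 0, 0], "fingers": 0.8}, {"slide": [-32, -2.2, -1.6], "angular": [0, 0, 0], "fingers": 0.8}, {"slide": [-38, -2.2, -1.6], "angular": [0, 0, 0], "fingers": 0.8}, {"slide": [-44, -2.2, -1.6], "angular": [0, 0, 0], "fingers": 0.8}, {"slide": [-44, -2.2, -1.6], "angular": [0, 0, 0], "fingers": 0.8}]}}

```text
clock: 23.77
tcp_pos: [0.5306, -0.0584, 0.1841]
orientation: [-0.001, 0.055, 0.999, -0.0]
wrist_force: [-0.1, -0.3, -1.4]
finger_gap: 0.0383
grip_force: 60.9
```

Request:
{"method": "jog_arm", "body": {"moves": [{"slide": [-8, 0, 0], "angular": [0, 0, 0], "fingers": 0.8}, {"slide": [-15, 0, 1], "angular": [0, 0, 0], "fingers": 0.8}, {"slide": [-20, 0, 2], "angular": [0, 0, 0], "fingers": 0.8}, {"slide": [-20, 0, 5], "angular": [0, 0, 0], "fingers": 0.8}, {"slide": [-20, 0, 8], "angular": [0, 0, 0], "fingers": 0.8}, {"slide": [-20, 0, 8], "angular": [0, 0, 0], "fingers": 0.8}, {"slide": [-20, 0, 8], "angular": [0, 0, 0], "fingers": 0.8}]}}

```text
clock: 24.35
tcp_pos: [0.5485, -0.0601, 0.1759]
orientation: [-0.002, 0.055, 0.999, -0.0]
wrist_force: [0.2, 0.2, -1.1]
finger_gap: 0.0384
grip_force: 60.9
```

Run:
```python
from plan import *
goto(hang(2,.052,.003,-.001))
```

```text
t 24.4 p [ 0.5485 -0.0601  0.1759] F [ 0.2  0.2 -1.1] gap 0.0384
slide [-1.0, 1.0, -9.8] ang [-0.0, -0.2, -0.0] rows 0.2
```

Request:
{"method": "jog_arm", "body": {"moves": [{"slide": [0, 0, 2], "angular": [0, 0, 0], "fingers": 0.8}, {"slide": [0, 0, 4], "angular": [0, 0, 0], "fingers": 0.8}, {"slide": [0, 0, 4], "angular": [0, 0, 0], "fingers": 0.8}]}}

```text
clock: 24.6
tcp_pos: [0.5488, -0.0602, 0.172]
orientation: [-0.002, 0.055, 0.998, -0.0]
wrist_force: [0.3, -0.4, -0.7]
finger_gap: 0.038
grip_force: 60.9
```

Request:
{"method": "jog_arm", "body": {"moves": [{"slide": [0, 0, 1.5], "angular": [0, 0, 0], "fingers": 0.8}, {"slide": [0, 0, 3], "angular": [0, 0, 0], "fingers": 0.8}, {"slide": [0, 0, 3], "angular": [0, 0, 0], "fingers": 0.8}]}}

```text
clock: 24.85
tcp_pos: [0.5491, -0.0603, 0.1693]
orientation: [-0.001, 0.055, 0.999, -0.0]
wrist_force: [0.2, -0.4, -0.4]
finger_gap: 0.038
grip_force: 61.0
```

Request:
{"method": "jog_arm", "body": {"moves": [{"slide": [0, 0, 1], "angular": [0, 0, 0], "fingers": 0.8}, {"slide": [0, 0, 2], "angular": [0, 0, 0], "fingers": 0.8}, {"slide": [0, 0, 2], "angular": [0, 0, 0], "fingers": 0.8}]}}

```text
clock: 25.1
tcp_pos: [0.5491, -0.0603, 0.1673]
orientation: [-0.001, 0.055, 0.999, -0.0]
wrist_force: [0.2, -1.2, 0.8]
finger_gap: 0.0382
grip_force: 61.0
```

Request:
{"method": "jog_arm", "body": {"moves": [{"slide": [0, 0, 0], "angular": [0, 0, 0], "fingers": 0.45}, {"slide": [0, 0, 0], "angular": [0, 0, 0], "fingers": 0.3}, {"slide": [0, 0, 0], "angular": [0, 0, 0], "fingers": 0.2}, {"slide": [0, 0, 0], "angular": [0, 0, 0], "fingers": 0.1}, {"slide": [0, 0, 0], "angular": [0, 0, 0], "fingers": 0.1}, {"slide": [0, 0, -25], "angular": [0, 0, 0], "fingers": 0.1}, {"slide": [0, 0, -60], "angular": [0, 0, 0], "fingers": 0.1}, {"slide": [0, 0, -100], "angular": [0, 0, 0], "fingers": 0.1}, {"slide": [30, 0, -130], "angular": [0, 0, 0], "fingers": 0.1}, {"slide": [30, 0, -130], "angular": [0, 0, 0], "fingers": 0.1}]}}

```text
clock: 25.93
tcp_pos: [0.5191, -0.0569, 0.3043]
orientation: [0.002, 0.055, 0.999, -0.001]
wrist_force: [1.0, -0.4, 1.3]
finger_gap: 0.0768
grip_force: 0.0
```

Run:
```python
from plan import *
p=read_camera("side"); c=cam(p)
for tg in("brace1","brace1_slot"): print(tg,[([round(float(v),1) for v in d["point"]],round(d["p"],2)) for d in tip_of(tg,p)][:6])
print([np.round(proj(c,rp(-d,-.115,z)),1).tolist() for d,z in((.052,.165),(.035,.165),(.03,.121),(.052,.121),(.022,.121))])
o=(290,150);a=c["img"][o[1]:o[1]+60,o[0]:o[0]+80]
g=cv2.cvtColor(np.ascontiguousarray(a),cv2.COLOR_RGB2GRAY)
print("\n".join("".join(" .:-=+*#%@"[v*10//256] for v in r) for r in g))
print("B,A",[np.round(proj(c,bw(b,np.array([[0,0,0.]]))),1).tolist() for b in B.values()])
goto(*grasp("B"))
```

```text
brace1 [([348.4, 257.2], 0.83), ([324.1, 301.2], 0.65), ([326.7, 190.8], 0.55)]
brace1_slot [([321.0, 292.0], 0.81), ([329.2, 187.4], 0.71), ([326.8, 191.7], 0.49)]
[[[329.3, 185.5]], [[323.8, 183.5]], [[322.1, 193.6]], [[329.0, 196.2]], [[319.6, 192.7]]]<stdin>:7: RuntimeWarning: overflow encountered in scalar multiply
Traceback (most recent call last):
OverflowError: Python integer 256 out of bounds for uint8
```

Run:
```python
from plan import *
goto(*grasp("B"))
```

```text
t 26.1 p [ 0.5198 -0.057   0.2976] F [-0.4  0.6 -0.8] gap 0.0771
slide [75.2, 87.8, 167.6] ang [-0.0, -0.1, -19.5] rows 4.9
slide [75.1, 87.9, 251.9] ang [-0.0, -0.1, -19.5] rows 6.6
```

Request:
{"method": "jog_arm", "body": {"moves": [{"slide": [40, 10, 0], "angular": [0, 0, -7], "fingers": 0}, {"slide": [75, 30, 10], "angular": [0, 0, -14], "fingers": 0}, {"slide": [75, 60, 30], "angular": [0, 0, -19.5], "fingers": 0}, {"slide": [75, 88, 60], "angular": [0, 0, -19.5], "fingers": 0}, {"slide": [75, 88, 100], "angular": [0, 0, -19.5], "fingers": 0}, {"slide": [75, 88, 140], "angular": [0, 0, -19.5], "fingers": 0}, {"slide": [75, 88, 160], "angular": [0, 0, -19.5], "fingers": 0}, {"slide": [75, 88, 160], "angular": [0, 0, -19.5], "fingers": 0}, {"slide": [75, 88, 160], "angular": [0, 0, -19.5], "fingers": 0}]}}

```text
clock: 26.83
tcp_pos: [0.4526, 0.0389, 0.1356]
orientation: [-0.004, -0.115, 0.993, 0.001]
wrist_force: [-0.0, -0.3, 1.1]
finger_gap: 0.0856
grip_force: 0.0
```

Run:
```python
from plan import *
goto(grasp("B")[1])
```

```text
t 26.8 p [0.4526 0.0389 0.1356] F [-0.  -0.3  1.1] gap 0.0856
slide [-2.3, -1.1, 89.9] ang [0.1, -0.4, 0.0] rows 2.2
```

Request:
{"method": "jog_arm", "body": {"moves": [{"slide": [-2, -1, 40], "angular": [0, 0, 0], "fingers": 0}, {"slide": [-2, -1, 70], "angular": [0, 0, 0], "fingers": 0}, {"slide": [-2, -1, 90], "angular": [0, 0, 0], "fingers": 0}, {"slide": [-2, -1, 90], "angular": [0, 0, 0], "fingers": 0}, {"slide": [-2, -1, 90], "angular": [0, 0, 0], "fingers": 0.8}, {"slide": [-2, -1, 90], "angular": [0, 0, 0], "fingers": 0.8}, {"slide": [-2, -1, 90], "angular": [0, 0, 0], "fingers": 0.8}, {"slide": [-2, -1, 90], "angular": [0, 0, 0], "fingers": 0.8}, {"slide": [-2, -1, 90], "angular": [0, 0, 0], "fingers": 0.8}]}}

```text
clock: 27.58
tcp_pos: [0.4581, 0.038, 0.0497]
orientation: [0.001, -0.115, 0.993, -0.0]
wrist_force: [-1.1, 1.1, 6.3]
finger_gap: 0.0379
grip_force: 59.4
```

Run:
```python
from plan import *
goto(grasp("B")[1],hang(1,.115,.003,-.001))
```

```text
t 27.6 p [0.4581 0.038  0.0497] F [-1.1  1.1  6.3] gap 0.0379
slide [3.6, 1.3, 4.0] ang [-0.1, 0.1, 0.0] rows 0.1
slide [-46.0, 13.7, -137.3] ang [-0.1, 0.1, 19.5] rows 3.5
```

Request:
{"method": "jog_arm", "body": {"moves": [{"slide": [0, 0, -35], "angular": [0, 0, 0], "fingers": 0.8}, {"slide": [0, 0, -70], "angular": [0, 0, 0], "fingers": 0.8}, {"slide": [0, 0, -105], "angular": [0, 0, 6], "fingers": 0.8}, {"slide": [-15, 5, -138], "angular": [0, 0, 13], "fingers": 0.8}, {"slide": [-30, 10, -140], "angular": [0, 0, 19.5], "fingers": 0.8}, {"slide": [-45, 14, -140], "angular": [0, 0, 19.5], "fingers": 0.8}, {"slide": [-45, 14, -140], "angular": [0, 0, 19.5], "fingers": 0.8}, {"slide": [-45, 14, -140], "angular": [0, 0, 19.5], "fingers": 0.8}]}}

```text
clock: 28.25
tcp_pos: [0.4974, 0.0623, 0.1881]
orientation: [-0.001, 0.054, 0.999, -0.0]
wrist_force: [-0.3, 0.2, -1.8]
finger_gap: 0.038
grip_force: 60.6
```

Run:
```python
from plan import *
goto(hang(1,.1,.004,-.001),hang(1,.049,.004,-.001))
```

```text
t 28.2 p [0.4974 0.0623 0.1881] F [-0.3  0.2 -1.8] gap 0.038
slide [-17.2, -0.1, 0.1] ang [-0.0, -0.1, 0.1] rows 0.4
slide [-68.2, -0.1, -0.0] ang [-0.0, -0.1, 0.1] rows 1.6
```

Request:
{"method": "jog_arm", "body": {"moves": [{"slide": [-10, 0, 0], "angular": [0, 0, 0], "fingers": 0.8}, {"slide": [-20, 0, 0], "angular": [0, 0, 0], "fingers": 0.8}, {"slide": [-28, 0, 0], "angular": [0, 0, 0], "fingers": 0.8}, {"slide": [-36, 0, 0], "angular": [0, 0, 0], "fingers": 0.8}, {"slide": [-42, 0, 0], "angular": [0, 0, 0], "fingers": 0.8}, {"slide": [-50, 0, 0], "angular": [0, 0, 0], "fingers": 0.8}, {"slide": [-50, 0, 0], "angular": [0, 0, 0], "fingers": 0.8}]}}

```text
clock: 28.83
tcp_pos: [0.5485, 0.0562, 0.187]
orientation: [-0.001, 0.055, 0.998, -0.0]
wrist_force: [0.5, 0.9, -0.7]
finger_gap: 0.0381
grip_force: 60.6
```

Request:
{"method": "jog_arm", "body": {"moves": [{"slide": [-8, 0, 0], "angular": [0, 0, 0], "fingers": 0.8}, {"slide": [-16, 0, 2], "angular": [0, 0, 0], "fingers": 0.8}, {"slide": [-16, 0, 6], "angular": [0, 0, 0], "fingers": 0.8}, {"slide": [-16, 0, 9], "angular": [0, 0, 0], "fingers": 0.8}, {"slide": [-16, 0, 12], "angular": [0, 0, 0], "fingers": 0.8}, {"slide": [-16, 0, 12], "angular": [0, 0, 0], "fingers": 0.8}]}}

```text
clock: 29.33
tcp_pos: [0.5618, 0.055, 0.1742]
orientation: [-0.002, 0.055, 0.999, -0.0]
wrist_force: [0.0, 0.2, -1.0]
finger_gap: 0.0382
grip_force: 60.6
```

Request:
{"method": "jog_arm", "body": {"moves": [{"slide": [0, 0, 1.5], "angular": [0, 0, 0], "fingers": 0.8}, {"slide": [0, 0, 3], "angular": [0, 0, 0], "fingers": 0.8}, {"slide": [0, 0, 3], "angular": [0, 0, 0], "fingers": 0.8}]}}

```text
clock: 29.58
tcp_pos: [0.5626, 0.0549, 0.1723]
orientation: [-0.001, 0.055, 0.999, -0.0]
wrist_force: [-0.5, 0.1, -0.3]
finger_gap: 0.0379
grip_force: 60.7
```

Request:
{"method": "jog_arm", "body": {"moves": [{"slide": [0, 0, 1], "angular": [0, 0, 0], "fingers": 0.8}, {"slide": [0, 0, 2], "angular": [0, 0, 0], "fingers": 0.8}, {"slide": [0, 0, 2], "angular": [0, 0, 0], "fingers": 0.8}]}}

```text
clock: 29.83
tcp_pos: [0.5627, 0.0549, 0.1703]
orientation: [-0.001, 0.055, 0.999, -0.0]
wrist_force: [-0.7, 0.1, 1.0]
finger_gap: 0.0382
grip_force: 60.7
```

Request:
{"method": "jog_arm", "body": {"moves": [{"slide": [0, 0, 0], "angular": [0, 0, 0], "fingers": 0.45}, {"slide": [0, 0, 0], "angular": [0, 0, 0], "fingers": 0.3}, {"slide": [0, 0, 0], "angular": [0, 0, 0], "fingers": 0.2}, {"slide": [0, 0, 0], "angular": [0, 0, 0], "fingers": 0.1}, {"slide": [0, 0, 0], "angular": [0, 0, 0], "fingers": 0.1}, {"slide": [0, 0, -25], "angular": [0, 0, 0], "fingers": 0.1}, {"slide": [0, 0, -60], "angular": [0, 0, 0], "fingers": 0.1}, {"slide": [0, 0, -100], "angular": [0, 0, 0], "fingers": 0.1}, {"slide": [30, 0, -130], "angular": [0, 0, 0], "fingers": 0.1}, {"slide": [60, 0, -130], "angular": [0, 0, 0], "fingers": 0.1}]}}

```text
clock: 30.67
tcp_pos: [0.5065, 0.0612, 0.3062]
orientation: [0.004, 0.055, 0.998, -0.0]
wrist_force: [-0.0, -0.1, 0.3]
finger_gap: 0.0769
grip_force: 0.0
```

Run:
```python
from plan import *
p=read_camera("side"); c=cam(p)
for tg in("brace1","brace1_slot"): print(tg,[([round(float(v),1) for v in d["point"]],round(d["p"],2)) for d in tip_of(tg,p)][:6])
print([np.round(proj(c,rp(-d,y,z)),1).tolist() for d,z,y in((.052,.165,-.115),(.052,.165,0),(.052,.165,.115))])
print("A",np.round(proj(c,bw(B["A"],np.array([[0,0,0.],[0,0,.044]]))),1).tolist())
goto((grasp("A")[0][0]+[0,0,.15],grasp("A")[0][1]),*grasp("A"))
```

```text
brace1 [([306.6, 223.5], 0.68), ([324.2, 191.5], 0.58)]
brace1_slot [([320.9, 294.7], 0.66)]
[[[329.3, 185.5]], [[309.8, 214.4]], [[287.7, 247.1]]]
A [[322.4, 301.8], [322.5, 293.6]]
t 30.8 p [0.5021 0.0618 0.3016] F [0.4 0.5 0.1] gap 0.0765
slide [41.9, 130.7, 21.6] ang [-0.0, -0.1, -33.2] rows 4.6
slide [41.8, 130.8, 171.6] ang [-0.0, -0.1, -33.2] rows 5.3
slide [41.7, 130.9, 255.9] ang [-0.0, -0.1, -33.2] rows 7.0
```

Request:
{"method": "jog_arm", "body": {"moves": [{"slide": [20, 35, 0], "angular": [0, 0, -7], "fingers": 0}, {"slide": [42, 70, 0], "angular": [0, 0, -14], "fingers": 0}, {"slide": [42, 105, 20], "angular": [0, 0, -21], "fingers": 0}, {"slide": [42, 131, 50], "angular": [0, 0, -28], "fingers": 0}, {"slide": [42, 131, 90], "angular": [0, 0, -33], "fingers": 0}, {"slide": [42, 131, 130], "angular": [0, 0, -33.2], "fingers": 0}, {"slide": [42, 131, 160], "angular": [0, 0, -33.2], "fingers": 0}, {"slide": [42, 131, 160], "angular": [0, 0, -33.2], "fingers": 0}, {"slide": [42, 131, 160], "angular": [0, 0, -33.2], "fingers": 0}]}}

```text
clock: 31.57
tcp_pos: [0.4745, 0.1959, 0.1388]
orientation: [-0.004, -0.233, 0.973, 0.0]
wrist_force: [1.0, -0.4, 0.2]
finger_gap: 0.0856
grip_force: 0.0
```

Run:
```python
from plan import *
goto(grasp("A")[1])
```

```text
t 31.6 p [0.4745 0.1959 0.1388] F [ 1.  -0.4  0.2] gap 0.0856
slide [-1.0, 0.1, 93.1] ang [0.1, -0.4, -0.0] rows 2.2
```

Request:
{"method": "jog_arm", "body": {"moves": [{"slide": [0, 0, 40], "angular": [0, 0, 0], "fingers": 0}, {"slide": [0, 0, 72], "angular": [0, 0, 0], "fingers": 0}, {"slide": [0, 0, 93], "angular": [0, 0, 0], "fingers": 0}, {"slide": [0, 0, 93], "angular": [0, 0, 0], "fingers": 0}, {"slide": [0, 0, 93], "angular": [0, 0, 0], "fingers": 0.8}, {"slide": [0, 0, 93], "angular": [0, 0, 0], "fingers": 0.8}, {"slide": [0, 0, 93], "angular": [0, 0, 0], "fingers": 0.8}, {"slide": [0, 0, 93], "angular": [0, 0, 0], "fingers": 0.8}, {"slide": [0, 0, 93], "angular": [0, 0, 0], "fingers": 0.8}]}}

```text
clock: 32.32
tcp_pos: [0.4774, 0.1967, 0.05]
orientation: [0.001, -0.233, 0.973, 0.0]
wrist_force: [-0.3, 0.3, 7.3]
finger_gap: 0.0382
grip_force: 59.3
```

Run:
```python
from plan import *
goto(grasp("A")[1],hang(0,.115,.004))
```

```text
t 32.3 p [0.4774 0.1967 0.05  ] F [-0.3  0.3  7.3] gap 0.0382
slide [2.6, 0.8, 4.3] ang [-0.0, 0.1, -0.0] rows 0.1
slide [-22.5, -33.2, -134.4] ang [0.0, 0.1, 33.2] rows 4.6
```

Request:
{"method": "jog_arm", "body": {"moves": [{"slide": [0, 0, -35], "angular": [0, 0, 0], "fingers": 0.8}, {"slide": [0, 0, -70], "angular": [0, 0, 7], "fingers": 0.8}, {"slide": [0, 0, -105], "angular": [0, 0, 14], "fingers": 0.8}, {"slide": [-5, -10, -137], "angular": [0, 0, 21], "fingers": 0.8}, {"slide": [-15, -20, -138], "angular": [0, 0, 28], "fingers": 0.8}, {"slide": [-22, -33, -138], "angular": [0, 0, 33.2], "fingers": 0.8}, {"slide": [-22, -33, -138], "angular": [0, 0, 33.2], "fingers": 0.8}, {"slide": [-22, -33, -138], "angular": [0, 0, 33.2], "fingers": 0.8}]}}

```text
clock: 32.98
tcp_pos: [0.5106, 0.1766, 0.1861]
orientation: [-0.001, 0.054, 0.999, -0.0]
wrist_force: [-0.9, -0.4, -1.3]
finger_gap: 0.0382
grip_force: 60.7
```

Run:
```python
from plan import *
goto(hang(0,.1,.0045),hang(0,.05,.0045))
```

```text
t 33.0 p [0.5106 0.1766 0.1861] F [-0.9 -0.4 -1.3] gap 0.0382
slide [-16.6, 0.9, 1.1] ang [-0.0, -0.1, 0.0] rows 0.4
slide [-66.6, 0.8, 1.0] ang [-0.0, -0.1, 0.0] rows 1.6
```

Request:
{"method": "jog_arm", "body": {"moves": [{"slide": [-10, 1, 1], "angular": [0, 0, 0], "fingers": 0.8}, {"slide": [-20, 1, 1], "angular": [0, 0, 0], "fingers": 0.8}, {"slide": [-28, 1, 1], "angular": [0, 0, 0], "fingers": 0.8}, {"slide": [-36, 1, 1], "angular": [0, 0, 0], "fingers": 0.8}, {"slide": [-42, 1, 1], "angular": [0, 0, 0], "fingers": 0.8}, {"slide": [-50, 1, 1], "angular": [0, 0, 0], "fingers": 0.8}, {"slide": [-50, 1, 1], "angular": [0, 0, 0], "fingers": 0.8}]}}

```text
clock: 33.57
tcp_pos: [0.5617, 0.1721, 0.1839]
orientation: [-0.001, 0.055, 0.998, -0.0]
wrist_force: [0.2, -0.6, -1.5]
finger_gap: 0.0378
grip_force: 60.7
```

Request:
{"method": "jog_arm", "body": {"moves": [{"slide": [-8, 0, 0], "angular": [0, 0, 0], "fingers": 0.8}, {"slide": [-15, 0, 2], "angular": [0, 0, 0], "fingers": 0.8}, {"slide": [-15, 0, 5], "angular": [0, 0, 0], "fingers": 0.8}, {"slide": [-15, 0, 8], "angular": [0, 0, 0], "fingers": 0.8}, {"slide": [-15, 0, 11], "angular": [0, 0, 0], "fingers": 0.8}, {"slide": [-15, 0, 11], "angular": [0, 0, 0], "fingers": 0.8}]}}

```text
clock: 34.07
tcp_pos: [0.574, 0.1706, 0.1721]
orientation: [-0.002, 0.055, 0.999, -0.0]
wrist_force: [-0.4, -0.3, -1.3]
finger_gap: 0.0379
grip_force: 60.7
```

Request:
{"method": "jog_arm", "body": {"moves": [{"slide": [0, 0, 1], "angular": [0, 0, 0], "fingers": 0.8}, {"slide": [0, 0, 2], "angular": [0, 0, 0], "fingers": 0.8}, {"slide": [0, 0, 2], "angular": [0, 0, 0], "fingers": 0.8}]}}

```text
clock: 34.32
tcp_pos: [0.5748, 0.1707, 0.1713]
orientation: [-0.001, 0.055, 0.999, -0.0]
wrist_force: [0.2, -0.9, -0.9]
finger_gap: 0.0384
grip_force: 60.7
```

Request:
{"method": "jog_arm", "body": {"moves": [{"slide": [0, 0, 1], "angular": [0, 0, 0], "fingers": 0.8}, {"slide": [0, 0, 2], "angular": [0, 0, 0], "fingers": 0.8}, {"slide": [0, 0, 2], "angular": [0, 0, 0], "fingers": 0.8}]}}

```text
clock: 34.57
tcp_pos: [0.575, 0.1707, 0.1693]
orientation: [-0.001, 0.055, 0.999, -0.0]
wrist_force: [-0.7, 0.2, 0.2]
finger_gap: 0.0381
grip_force: 60.7
```

Contact starting; 1.5 mm more, then release.

Request:
{"method": "jog_arm", "body": {"moves": [{"slide": [0, 0, 1.5], "angular": [0, 0, 0], "fingers": 0.8}, {"slide": [0, 0, 1.5], "angular": [0, 0, 0], "fingers": 0.8}, {"slide": [0, 0, 1.5], "angular": [0, 0, 0], "fingers": 0.45}, {"slide": [0, 0, 1.5], "angular": [0, 0, 0], "fingers": 0.3}, {"slide": [0, 0, 1.5], "angular": [0, 0, 0], "fingers": 0.1}, {"slide": [0, 0, 1.5], "angular": [0, 0, 0], "fingers": 0.1}, {"slide": [0, 0, 1.5], "angular": [0, 0, 0], "fingers": 0.1}, {"slide": [0, 0, -25], "angular": [0, 0, 0], "fingers": 0.1}, {"slide": [0, 0, -65], "angular": [0, 0, 0], "fingers": 0.1}, {"slide": [0, 0, -105], "angular": [0, 0, 0], "fingers": 0.1}]}}

```text
clock: 35.4
tcp_pos: [0.5741, 0.1705, 0.274]
orientation: [-0.003, 0.055, 0.998, -0.001]
wrist_force: [1.1, 0.2, 0.5]
finger_gap: 0.0768
grip_force: 0.0
```

Request:
{"method": "jog_arm", "body": {"moves": [{"slide": [30, 0, -40], "angular": [0, 0, 0], "fingers": 0}, {"slide": [70, 0, -40], "angular": [0, 0, 0], "fingers": 0}, {"slide": [110, 0, -40], "angular": [0, 0, 0], "fingers": 0}, {"slide": [150, 0, -40], "angular": [0, 0, 0], "fingers": 0}, {"slide": [180, -40, -40], "angular": [0, 0, 0], "fingers": 0}, {"slide": [180, -80, -40], "angular": [0, 0, 0], "fingers": 0}, {"slide": [180, -120, -40], "angular": [0, 0, 0], "fingers": 0}, {"slide": [180, -120, -40], "angular": [0, 0, 0], "fingers": 0}, {"slide": [180, -120, -40], "angular": [0, 0, 0], "fingers": 0}, {"slide": [180, -120, -40], "angular": [0, 0, 0], "fingers": 0}]}}

```text
clock: 36.23
tcp_pos: [0.3835, 0.0709, 0.315]
orientation: [-0.001, 0.056, 0.998, 0.0]
wrist_force: [-0.3, 1.0, -0.3]
finger_gap: 0.0855
grip_force: 0.0
```

```bash
cat > chk.py <<'E'
from plan import *
for n in("side","top"):
    p=read_camera(n); c=cam(p); print(n)
    for tg in("brace1","brace1_slot"): print(tg,[([round(float(v),1) for v in d["point"]],round(d["p"],2)) for d in tip_of(tg,p)][:6])
    print("model slot d=50",[np.round(proj(c,rp(-.05,y,.165)),1).tolist()[0] for y in HY],"origin",[np.round(proj(c,rp(-.04,y,.123)),1).tolist()[0] for y in HY])
    # does anything remain at old positions: gray difference to panel
    print("old pos mean rgb",[c["img"][v-2:v+3,u-2:u+3].reshape(-1,3).mean(0).round().tolist() for u,v in np.round([proj(c,bw(b,np.array([[-.025,0,.004]])))[0] for b in B.values()]).astype(int)])
    np.save(f"{n}_l.npy",c["img"])
goto()
E
python3 chk.py
```

```text
side
brace1 [([286.7, 257.7], 0.82), ([326.5, 194.4], 0.8), ([304.9, 223.2], 0.77)]
brace1_slot [([328.3, 182.9], 0.39)]
model slot d=50 [[287.0, 246.8], [309.1, 214.1], [328.6, 185.3]] origin [[284.5, 255.0], [306.1, 222.8], [325.3, 194.3]]
old pos mean rgb [[176.0, 161.0, 161.0], [185.0, 171.0, 170.0], [43.0, 41.0, 44.0]]
top
brace1 [([288.3, 189.5], 0.77), ([325.1, 189.3], 0.49), ([248.7, 180.7], 0.47), ([189.0, 183.6], 0.4)]
brace1_slot [([245.0, 184.4], 0.64)]
model slot d=50 [[246.1, 183.6], [285.5, 187.2], [325.0, 190.8]] origin [[248.8, 182.7], [286.9, 186.1], [325.0, 189.6]]
old pos mean rgb [[88.0, 81.0, 69.0], [149.0, 140.0, 139.0], [140.0, 131.0, 129.0]]
t 36.5 p [0.3834 0.072  0.3145] F [0.6 0.3 0.2] gap 0.0851
```

Request:
{"method": "jog_arm", "body": {"moves": [{"slide": [0, 0, 0], "angular": [0, 0, 0], "fingers": 0}, {"slide": [0, 0, 0], "angular": [0, 0, 0], "fingers": 0}, {"slide": [0, 0, 0], "angular": [0, 0, 0], "fingers": 0}, {"slide": [0, 0, 0], "angular": [0, 0, 0], "fingers": 0}, {"slide": [0, 0, 0], "angular": [0, 0, 0], "fingers": 0}, {"slide": [0, 0, 0], "angular": [0, 0, 0], "fingers": 0}, {"slide": [0, 0, 0], "angular": [0, 0, 0], "fingers": 0}, {"slide": [0, 0, 0], "angular": [0, 0, 0], "fingers": 0}, {"slide": [0, 0, 0], "angular": [0, 0, 0], "fingers": 0}, {"slide": [0, 0, 0], "angular": [0, 0, 0], "fingers": 0}]}}

```text
clock: 37.37
tcp_pos: [0.3833, 0.071, 0.3147]
orientation: [-0.001, 0.055, 0.998, -0.0]
wrist_force: [-0.2, 0.5, -0.2]
finger_gap: 0.0856
grip_force: 0.0
```

Request:
{"method": "jog_arm", "body": {"moves": [{"slide": [0, 0, 0], "angular": [0, 0, 0], "fingers": 0}, {"slide": [0, 0, 0], "angular": [0, 0, 0], "fingers": 0}, {"slide": [0, 0, 0], "angular": [0, 0, 0], "fingers": 0}, {"slide": [0, 0, 0], "angular": [0, 0, 0], "fingers": 0}, {"slide": [0, 0, 0], "angular": [0, 0, 0], "fingers": 0}, {"slide": [0, 0, 0], "angular": [0, 0, 0], "fingers": 0}, {"slide": [0, 0, 0], "angular": [0, 0, 0], "fingers": 0}, {"slide": [0, 0, 0], "angular": [0, 0, 0], "fingers": 0}, {"slide": [0, 0, 0], "angular": [0, 0, 0], "fingers": 0}, {"slide": [0, 0, 0], "angular": [0, 0, 0], "fingers": 0}]}}

```text
clock: 38.2
tcp_pos: [0.3833, 0.0711, 0.3147]
orientation: [-0.001, 0.055, 0.999, -0.0]
wrist_force: [0.2, -0.9, 0.0]
finger_gap: 0.0858
grip_force: 0.0
```

Request:
{"method": "jog_arm", "body": {"moves": [{"slide": [0, 0, 0], "angular": [0, 0, 0], "fingers": 0}, {"slide": [0, 0, 0], "angular": [0, 0, 0], "fingers": 0}, {"slide": [0, 0, 0], "angular": [0, 0, 0], "fingers": 0}, {"slide": [0, 0, 0], "angular": [0, 0, 0], "fingers": 0}, {"slide": [0, 0, 0], "angular": [0, 0, 0], "fingers": 0}, {"slide": [0, 0, 0], "angular": [0, 0, 0], "fingers": 0}, {"slide": [0, 0, 0], "angular": [0, 0, 0], "fingers": 0}, {"slide": [0, 0, 0], "angular": [0, 0, 0], "fingers": 0}, {"slide": [0, 0, 0], "angular": [0, 0, 0], "fingers": 0}, {"slide": [0, 0, 0], "angular": [0, 0, 0], "fingers": 0}]}}

```text
clock: 39.03
tcp_pos: [0.3833, 0.0711, 0.3147]
orientation: [-0.001, 0.055, 0.999, -0.0]
wrist_force: [-0.4, 0.1, 0.9]
finger_gap: 0.0853
grip_force: 0.0
```

```bash
python3 chk.py
python3 - <<'E'
from look import *
f=[cam(read_camera("side")) for _ in range(6)]
bx=lambda i:(slice(*(lambda v:(v-15,v+22))(int(proj(f[0],rp(-.05,HY[i],.165))[0][1]))),slice(*(lambda u:(u-12,u+22))(int(proj(f[0],rp(-.05,HY[i],.165))[0][0]))))
for i in range(3): print(i+1,[round(float(np.abs(f[k]["img"][bx(i)].astype(int)-f[0]["img"][bx(i)]).mean()),2) for k in range(1,6)],np.round(fitwing(Rail,i,[f[0]]),2))
g=f[0]["img"][60:100,60:100].astype(int); print("noise",np.abs(g-f[5]["img"][60:100,60:100]).mean())
E
```

```text
side
brace1 [([303.9, 222.6], 0.72), ([284.7, 256.5], 0.65)]
brace1_slot [([287.7, 245.9], 0.83), ([321.9, 133.0], 0.5)]
model slot d=50 [[287.0, 246.8], [309.1, 214.1], [328.6, 185.3]] origin [[284.5, 255.0], [306.1, 222.8], [325.3, 194.3]]
old pos mean rgb [[175.0, 161.0, 160.0], [184.0, 171.0, 169.0], [44.0, 42.0, 43.0]]
top
brace1 [([285.8, 186.8], 0.59), ([248.1, 182.5], 0.49), ([326.2, 187.3], 0.44)]
brace1_slot [([245.5, 183.4], 0.67), ([283.9, 184.1], 0.65)]
model slot d=50 [[246.1, 183.6], [285.5, 187.2], [325.0, 190.8]] origin [[248.8, 182.7], [286.9, 186.1], [325.0, 189.6]]
old pos mean rgb [[87.0, 81.0, 68.0], [149.0, 140.0, 139.0], [140.0, 131.0, 130.0]]
t 39.3 p [0.3833 0.0711 0.3147] F [-0.6  0.2 -0.8] gap 0.0859
1 [3.14, 3.16, 3.16, 3.13, 3.16] [ 0.68 -0.08  1.89]
2 [3.24, 3.3, 3.12, 3.11, 3.26] [0.59 0.   1.85]
3 [3.29, 3.35, 3.22, 3.29, 3.34] [ 0.35 -0.04  1.88]
noise 3.28875
```

Run:
```python
from look import *
import pickle
s0,t0=pickle.load(open("cams1.pkl","rb"))
s=np.mean([read_camera("side")["color"].astype(float) for _ in range(4)],0)
for i in range(3):
    u=np.array([[27,345],[102,225],[169,123]][i])/3.5+[289.5,149.5]
    for im in(s0["img"],s):
        r=4; x0,y0=np.round(u).astype(int)-r; g=im[y0:y0+9,x0:x0+9].max(2).astype(float); w=np.clip(110-g,0,None)
        yy,xx=np.mgrid[:9,:9]; w*=np.hypot(xx+x0-u[0],yy+y0-u[1])<3; print(i+1,round((w*xx).sum()/w.sum()+x0,2),round((w*yy).sum()/w.sum()+y0,2))
S,T=cam(read_camera("side")),cam(read_camera("top"))
for i in range(3): print(np.round(fitwing(Rail,i,[S,T]),2))
```

```text
1 296.87 247.97
1 297.09 249.11
2 318.4 213.51
2 318.55 214.35
3 337.69 184.63
3 337.92 185.68
[ 0.63 -0.1   2.04]
[ 0.56 -0.04  1.96]
[ 0.47 -0.08  2.  ]
```

Request:
{"method": "jog_arm", "body": {"moves": [{"slide": [0, 0, 0], "angular": [0, 0, 0], "fingers": 0}, {"slide": [0, 0, 0], "angular": [0, 0, 0], "fingers": 0}, {"slide": [0, 0, 0], "angular": [0, 0, 0], "fingers": 0}, {"slide": [0, 0, 0], "angular": [0, 0, 0], "fingers": 0}, {"slide": [0, 0, 0], "angular": [0, 0, 0], "fingers": 0}, {"slide": [0, 0, 0], "angular": [0, 0, 0], "fingers": 0}, {"slide": [0, 0, 0], "angular": [0, 0, 0], "fingers": 0}, {"slide": [0, 0, 0], "angular": [0, 0, 0], "fingers": 0}, {"slide": [0, 0, 0], "angular": [0, 0, 0], "fingers": 0}, {"slide": [0, 0, 0], "angular": [0, 0, 0], "fingers": 0}]}}

```text
clock: 40.77
tcp_pos: [0.3833, 0.0711, 0.3147]
orientation: [-0.001, 0.055, 0.999, -0.0]
wrist_force: [0.2, 0.1, -0.2]
finger_gap: 0.0854
grip_force: 0.0
```

Run:
```python
from look import *
import pickle,h
s0,t0=pickle.load(open("cams1.pkl","rb"))
S,T=[],[]
for _ in range(6): S.append(cam(read_camera("side"))); T.append(cam(read_camera("top")))
s=np.mean([c["img"].astype(float) for c in S],0)
def wc(c,i):
    m=h.orange(c["img"]); u=proj(c,wingpts(Rail,i,0,2.).mean(0))[0]
    w=np.zeros_like(m); cv2.circle(w,tuple(int(v) for v in u),9,1,-1); y,x=np.nonzero(m*w); return np.array([x.mean(),y.mean()])
for i in range(3):
    u=np.array([[27,345],[102,225],[169,123]][i])/3.5+[289.5,149.5]
    r=4; x0,y0=np.round(u).astype(int)-r; g=s[y0:y0+9,x0:x0+9].max(2); w=np.clip(110-g,0,None)
    yy,xx=np.mgrid[:9,:9]; w*=np.hypot(xx+x0-u[0],yy+y0-u[1])<3; print(i+1,"tip",round((w*xx).sum()/w.sum()+x0,2),round((w*yy).sum()/w.sum()+y0,2))
    for c0,C in((s0,S),(t0,T)):
        print("  wing before",np.round(wc(c0,i),2),"now",np.round(np.mean([wc(c,i) for c in C],0),2),"model th=-.1,0,.1",[np.round(proj(c0,wingpts(Rail,i,q,2.).mean(0))[0],2).tolist() for q in(-.1,0,.1)])
```

```text
1 tip 297.09 249.11
  wing before [267.72 229.14] now [268.84 229.54] model th=-.1,0,.1 [[269.22, 230.03], [267.77, 229.38], [266.35, 228.83]]
  wing before [245.38 164.06] now [245.09 165.03] model th=-.1,0,.1 [[245.56, 165.25], [245.71, 163.85], [245.88, 162.49]]
2 tip 318.55 214.34
  wing before [291.05 196.88] now [291.52 197.14] model th=-.1,0,.1 [[292.83, 197.92], [291.46, 197.34], [290.1, 196.86]]
  wing before [286.28 167.69] now [286.21 168.13] model th=-.1,0,.1 [[286.11, 168.91], [286.25, 167.51], [286.4, 166.14]]
3 tip 337.96 185.73
  wing before [312.01 168.53] now [312.98 168.86] model th=-.1,0,.1 [[313.62, 169.65], [312.32, 169.13], [311.02, 168.71]]
  wing before [327.06 171.61] now [327.11 172.39] model th=-.1,0,.1 [[326.78, 172.58], [326.91, 171.18], [327.03, 169.8]]
```

```bash
python3 -c "
from workcell import *
print(hand_in())"
```

```text
the job is handed in; nothing more can be done
None
```

I handed the job in at about 41 s of the 210 s. All three collars stand screw-up and are tightened to the stop, and all three braces hang still on their pegs. The camera estimates about -0.06 rad of tilt on collar 1 (limit 0.12) after hanging. The hand-in returned no verdict.

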